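Clamp a maple blank in the carving jig and lock the clamp

TASK

Clamp the maple block in the carving jig, ready for the gouge. The clamp is shut and bolted: draw its lock bolt out, swing the handle right back to lift the arm, lay the block flat on the board and slide it lengthwise past the spring ball until it sits fully home against the end stop and the fence. Then bring the handle fully shut again so that the arm holds the block, and push the lock bolt fully home; leave the other things on the bench where they are.

Things in the scene. Friction and masses are not known exactly. Their poses are not given: they have to be found in the camera images.
- jig: Carving jig fixed to the bench: wooden board 130 x 350 mm, 18 mm thick. Origin: centre of its underside; jig x points to the far side, y along the board to its loading (left) end, z up. The toggle clamp stands at the -y end in the plane jig x = 13 mm, hinges along x. Open, its arm stands upright to 180 mm above the bench, 95 mm or more to the -y side of seat; round the seat nothing else is above 33 mm.
- seat (a point): Where the middle of the block's underside must come to lie, on the board's top, 18 mm above the bench; axes as the jig's, block length along y. The bare board reaches from here to y = +138 mm: the block can be laid down centred near y = +97 (clear of fence and ball) and slid in along -y.
- fence (a point): Wooden fence on the far side of the seat: middle of its face's upper edge, 12 mm above the board, face at seat x = +22 mm. It runs from seat y = -38 to +44 mm, then flares away from the block, to y = +61.
- end_stop (a point): Aluminium end stop across the -y end of the seat: middle of its face's upper edge, 15 mm above the board, face at seat y = -38 mm.
- ball (a point): Rest centre of the 14 mm spring ball, on the near side, 7.5 mm above the board, at seat x -27, y +41.5 mm. Its housing is 14 mm high: face at seat x = -26, y +30 to +53. The ball stands 2 mm into the block's path and yields 5 mm sideways; 3 to 15 N of push passes it, least with the block close to the fence. Over the block's last 3 mm it springs out behind the near corner and presses the block to stop and fence.
- maple_block: The work: plain pale maple block 44 x 76 x 28 mm, 65 g, flat on the bench to the left of the jig. Origin: centre of its underside; own x across the 44 mm, y along the 76 mm, z up. Either end may lead. Grasp it across the 44 mm by its upper 11 mm, so that the fingers pass over fence, ball housing and stop.
- lock_bolt (a joint): Lock bolt, a steel rod sliding along jig x in two guide lugs beside the clamp: 0 m fully home (tip behind the shut handle, blocking it), 0.028 m fully drawn towards the robot side (jig -x). It starts 0 to 4 mm out and stays where it is left (about 1.2 N friction). The handle opens only with the bolt drawn over 0.020, and the bolt goes home only with the handle fully shut.
- bolt_knob (a point): Middle of the bolt's upright round brass knob, 15 mm across, 98 mm above the bench, 84 mm to the robot side (jig -x) of the handle's plane with the bolt home. The knob reaches 7 mm higher and 9 mm lower than this point; the bolt's rod runs 19 mm below it. Moves with the bolt; axes as the jig's.
- clamp_handle (a joint): Clamp handle: 0 rad shut (upright, leaning 15 degrees towards the seat), 1.55 rad fully open (laid back to the -y side, 16 degrees above level). It turns about jig +x through handle_pivot, stays where it is left and needs 2 to 6 N at the grip. A toggle link lifts the arm: hardly at all near 0, where it goes over centre, to upright (about 1.7 rad) when open.
- handle_grip (a point): Point on the axis of the handle's round black plastic grip, 22 mm thick, round-ended, 90 mm from the pivot; the grip ends 21 mm beyond this point and begins 35 mm before it. Its free end points up while the clamp is shut. Moves with the handle; at handle angle 0 its axes are the jig's.
- handle_pivot (a point): Fixed hinge axis of the handle, in the handle's middle plane, 45 mm above the bench; axes as the jig's. With the handle shut the grip point lies 23 mm towards +y and 87 mm above it.
- clamp_arm: Steel clamp arm with a sprung rubber pad under its tip. Origin: on its hinge, 64 mm above the bench. Shut, it points along jig +y over the seat, and the pad (18 mm wide, 107 mm from the hinge) presses on the block, 15 mm on the stop's side of its middle, with about 4 N.
- beeswax: Bystander: yellow lump of wax 30 x 50 x 22 mm, origin under its centre. Leave alone.
- sanding_block: Bystander: cork block wrapped in sandpaper 32 x 58 x 24 mm, origin under its centre. Leave alone.
- clutch_pencil: Bystander: pencil 9 x 143 x 10 mm lying in front of the jig, origin under its centre. Leave alone.
- rib_mould: Bystander: wooden bending form 35 x 160 x 18 mm lying to the right of the jig, origin under its centre. Leave alone.
Mind the look-alikes: they are no part of the job. Several things look just like the maple_block: the one meant starts farthest to the robot's right.

How it is judged (in metres and radians):
On the way, in this order (a step that is already met when the one before it is completed fails the run):
1. the lock bolt is drawn out, the handle still shut (value of joint lock_bolt above 0.018 m and value of joint clamp_handle below 0.06 rad), for 0.1 s.
2. the handle is laid back and the arm is up (value of joint clamp_handle above 1.3 rad), for 0.2 s.
3. the maple block sits home against stop and fence, behind the ball, with the clamp open (x of maple_block in the frame of seat between -0.003 and 0.003 m and y of maple_block in the frame of seat between -0.003 and 0.003 m and z of maple_block in the frame of seat below 0.003 m and angle between the y axis of maple_block and the y axis of seat, either way round below 0.06 rad and angle between maple_block's own z axis and vertical below 0.06 rad and value of joint clamp_handle above 1 rad), for 0.2 s.
4. the handle is shut on the block before the bolt goes in (x of maple_block in the frame of seat between -0.003 and 0.003 m and y of maple_block in the frame of seat between -0.003 and 0.003 m and z of maple_block in the frame of seat below 0.003 m and angle between the y axis of maple_block and the y axis of seat, either way round below 0.06 rad and angle between maple_block's own z axis and vertical below 0.06 rad and value of joint clamp_handle below 0.06 rad and contact force between clamp_arm and maple_block above 2 N and value of joint lock_bolt above 0.012 m), for 0.1 s.
5. the lock bolt is home (x of maple_block in the frame of seat between -0.003 and 0.003 m and y of maple_block in the frame of seat between -0.003 and 0.003 m and z of maple_block in the frame of seat below 0.003 m and angle between the y axis of maple_block and the y axis of seat, either way round below 0.06 rad and angle between maple_block's own z axis and vertical below 0.06 rad and value of joint clamp_handle below 0.06 rad and value of joint lock_bolt below 0.005 m), for 0.2 s.
At the end, for the whole second after the job is handed in: The maple block lies flat in its seat within 3 mm of the stop and fence and square to them within 0.06 rad, at rest; the handle is shut (within 0.06 rad), the arm presses the block with more than 2 N, and the lock bolt is home (within 5 mm) (all of step 5 and contact force between clamp_arm and maple_block above 2 N and linear speed of maple_block below 0.01 m/s); the robot touches nothing.
It fails at once if the lump of wax is moved more than 30 mm (distance of beeswax from where it was at the start of the episode above 0.03 m).
It fails at once if the sanding block is moved more than 30 mm (distance of sanding_block from where it was at the start of the episode above 0.03 m).
It fails at once if the clutch pencil is moved more than 30 mm (distance of clutch_pencil from where it was at the start of the episode above 0.03 m).
It fails at once if the bending form is moved more than 30 mm (distance of rib_mould from where it was at the start of the episode above 0.03 m).
It also fails if it takes over 72 s, if anything falls off the work surface, if the arm or the gripper's body presses on something with over 40 N, if the wrist force passes 120 N, or if a joint passes its speed limit or range.

ROBOT

A 7-joint arm with a two-finger parallel gripper is mounted at the origin on a cart in front of the work surface, level with it; the furniture and walls round the work are solid. World frame = base frame: x ahead of the robot, y to its left, z up, the work surface at z = 0. Lengths are in mm, angles in degrees, forces in N, time in s.
With the tool pointing down it reaches from about 400 to 850 mm from the base axis. Payload 10.4 kg.
Tool frame: the origin (TCP) lies between the finger pads; the fingertips stand 17 mm ahead of it and the grasp point (between the pads) lies 2 mm behind it; z points along the fingers, y is the direction in which the jaws open and shut (so a half turn about z gives the same grasp; the last joint's range is limited). The gripper opens to 85 mm and grips with 20 to 120 N. Pads are 22 mm wide; open, the fingers measure 114 mm over their backs; the gripper's body (76 mm by 85 mm) begins 54 mm behind the grasp point. The pads swing forward as they close: fully open they stand 13 mm farther back than shut.
Start: joints at [-65.81, 19.034, -3.707, 83.658, 1.238, 77.344, -5.071], TCP at [268.914, 564.212, 248.338] pointing down, gripper open.
Joint ranges: [-148.97, 148.97], [-28.65, 121.19], [-84.17, 76.75], [9.2, 138.47], [-72.65, 252.65], [3.7, 117.97], [-149.18, 149.18]. Speed limits (degrees/s): [127.2, 127.2, 159.86, 159.86, 180, 180, 180].

INTERFACE

Orientations are given as [roll, pitch, yaw] about the fixed x, y, z axes, in that order (R = Rz(yaw) Ry(pitch) Rx(roll)).
In Python, from rig import bot gives the robot as it stands.
- The arm moves only by the tool send_rows, never from a script. Its argument "rows" is a list of rows, each an object with "translation": the shift along the tool's x, y, z in m, a list of three; "twist": the turn, a rotation vector about the tool's x, y, z in degrees, a list of three; "hand": the opening, from 0 (shut) to 1 (fully open). A call has 1 to 12 rows; each row is the pose to reach, as a shift and turn from the pose commanded when the call began, along the tool's axes at that moment; what a row does not reach only later rows make up. A row lasts 1/12 s, in which the tool goes at most 41.7 mm and 7.16 degrees, less where a joint would pass 70% of its speed; a pose out of reach is approached as far as the arm can. A call with a gripper value outside its range is refused whole. The fingers move at their own pace and stop on an object; "squeeze" is the grip in N (left out, the last holds). Time passes only in rows, so rows that repeat a pose let the fingers close. It gives the time, the measured TCP pose, the force and the opening at its end, in the units of the state.
- bot.state(): the state, without advancing time (a new reading comes with each control period).
- bot.get_image(name): name is "scene" or "top" or "wrist"; returns a dict with "image" (384x512x3 uint8, red, green, blue), "K" (3x3 intrinsics, pixels), "R" (3x3) and "t" (3): a world point X has camera coordinates R X + t. Camera axes: x right, y down, z forward; pixel columns grow to the right and rows downward; lengths in mm; the calibration is good to about 2 mm. A picture is of the moment at which its call begins. There is no depth.
- bot.finish_job(): hands the job in, once; it reports no verdict.
The state is a dict: "time_s": time; "joint_pos": joint angles; "qvel": joint speeds; "joint_torque": joint torques, N m; "ee_pos": TCP position; "ee_rot": TCP orientation; "force": force on the tool from outside, world axes, zero at the start; "wrist_torque": the same for the moment, N m; "grip_width": finger opening in mm.
Only numpy, scipy, OpenCV 4.12 (cv2) and the standard library are available. Lean on these libraries where they do the work, as an engineer would, in place of code of your own. Each camera call takes 0.05 s, during which the arm holds its last target.

## Working session

There is one attempt and no reset: what is moved stays moved. The work goes in short steps, Python scripts to look and compute and a tool call to move; the robot and the scene stay as the last step left them, time stands still between calls to the robot, and variables do not carry over. Pictures are saved under pics/ and viewed, and the job is handed in when it is done.

Besides the shell and the picture viewer there is one more tool, called as name(argument=value, ...) on one line, values as JSON. send_rows: Moves the arm, as the interface text tells. Its arguments: {"type":"object","properties":{"rows":{"type":"array"},"squeeze":{"type":"number"}},"required":["rows"]}

```bash
mkdir -p pics; ls; python3 - <<'E'
from rig import bot
import cv2
print(bot.state())
for n in ["scene","top","wrist"]:
    d=bot.get_image(n); cv2.imwrite(f"pics/a_{n}.png",d["image"][:,:,::-1]); print(n,d["K"].tolist(),d["R"].round(4).tolist() if hasattr(d["R"],'round') else d["R"],d["t"])
E
```

```text
pics
{'time_s': 0.0, 'joint_pos': array([-65.80800246,  19.07219197,  -3.70608267,  83.70610004,
         1.23765703,  77.34150576,  -5.06974158]), 'qvel': array([-0.03044017, -0.007741  ,  0.04010361, -0.0151377 ,  0.1473475 ,
       -0.00148671, -0.04580494]), 'joint_torque': array([ 9.50131944e-04, -6.25453520e+01,  4.96442209e-02, -3.91592288e+01,
        1.61685131e-02,  9.67989065e-03,  1.27657833e-05]), 'ee_pos': array([268.80543127, 563.8625988 , 247.51270067]), 'ee_rot': array([-1.79920146e+02,  4.01980125e-03,  1.54514378e+02]), 'force': array([-0.28178227, -0.48645101,  0.96991525]), 'wrist_torque': array([-0.01004358,  0.06686439, -0.01529895]), 'grip_width': 85.46779749068011}
scene [[414.06103406037096, 0.0, 254.85825236145283], [0.0, 414.06103406037096, 188.8702977853992], [0.0, 0.0, 1.0]] [[-0.4296, -0.9029, 0.0156], [-0.6461, 0.2952, -0.7038], [0.6308, -0.3124, -0.7102]] [ 249.01826875  385.71200233 1187.06357672]
top [[450.3180084786417, 0.0, 252.5983635397209], [0.0, 450.3180084786417, 197.57582924340744], [0.0, 0.0, 1.0]] [[0.1346, -0.9909, 0.0032], [-0.9597, -0.1311, -0.2484], [0.2466, 0.0304, -0.9686]] [ -44.25165548  507.1201881  1635.51186086]
wrist [[276.4542586028459, 0.0, 252.20059935020166], [0.0, 276.4542586028459, 190.31395449081668], [0.0, 0.0, 1.0]] [[0.4302, 0.9028, -0.0008], [0.8544, -0.4068, 0.3234], [0.2916, -0.1398, -0.9463]] [-625.55080318  -41.68085499  380.61257195]
```

View pics/a_scene.png

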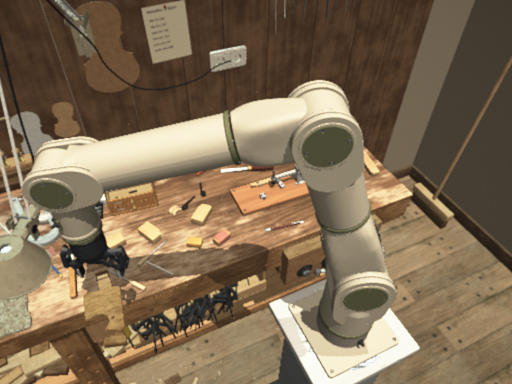

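View pics/a_top.png

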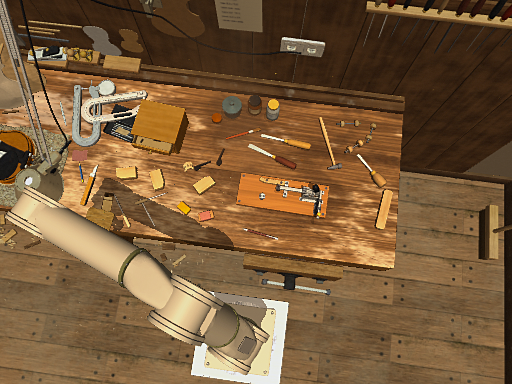

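View pics/a_wrist.png

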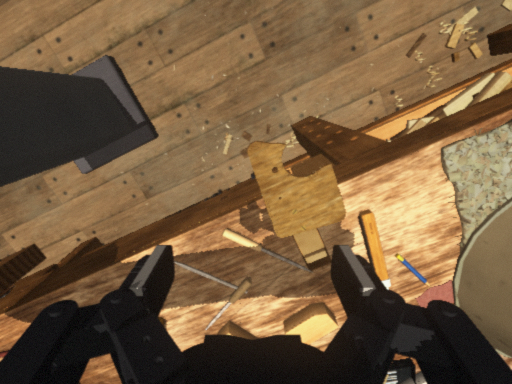

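```bash
cat > h.py <<'E'
import numpy as np, cv2
from rig import bot
def grab(n,f):
    d=bot.get_image(n); cv2.imwrite(f"pics/{f}.png",d["image"][:,:,::-1]); np.savez(f"pics/{f}.npz",**{k:np.array(d[k]) for k in("image","K","R","t")}); return d
def load(f): return dict(np.load(f"pics/{f}.npz"))
def ray(d,u,v):
    K,R,t=map(np.array,(d["K"],d["R"],d["t"])); c=-R.T@t; r=R.T@np.linalg.solve(K,[u,v,1.]); return c,r/np.linalg.norm(r)
def onz(d,u,v,z):
    c,r=ray(d,u,v); return c+r*(z-c[2])/r[2]
def proj(d,X):
    p=np.array(d["K"])@(np.array(d["R"])@np.array(X,float)+np.array(d["t"])); return p[:2]/p[2]
def crop(d,x0,y0,x1,y1,s,f):
    im=np.array(d["image"])[y0:y1,x0:x1,::-1]; cv2.imwrite(f"pics/{f}.png",cv2.resize(im,None,fx=s,fy=s,interpolation=cv2.INTER_CUBIC))
E
python3 - <<'E'
from h import *
d=grab("top","b_top"); crop(d,90,150,350,260,3,"b_crop")
s=grab("scene","b_scene"); crop(s,100,155,330,260,3,"b_crops")
for p in [(126,172),(156,179),(204,185),(183,208),(206,215),(262,234),(383,209)]: print(p,onz(d,*p,25).round(0))
for p in [(240,173),(327,186),(327,218),(236,203)]: print(p,onz(d,*p,18).round(0))
E
```

```text
(126, 172) [554. 531.  25.]
(156, 179) [542. 409.  25.]
(204, 185) [543. 220.  25.]
(183, 208) [441. 285.  25.]
(206, 215) [426. 193.  25.]
(262, 234) [382. -29.  25.]
(383, 209) [ 541. -477.   25.]
(240, 173) [612.  89.  18.]
(327, 186) [ 606. -256.   18.]
(327, 218) [ 479. -268.   18.]
(236, 203) [490.  87.  18.]
```

View pics/b_crop.png

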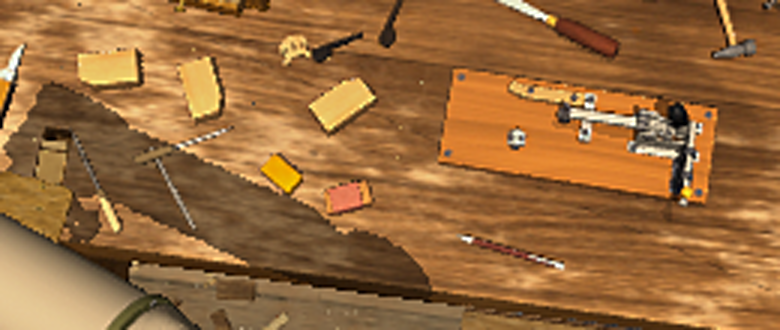

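View pics/b_crops.png

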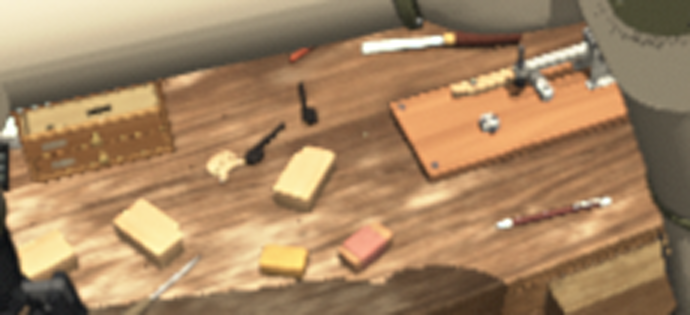

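```bash
cat >> h.py <<'E'
from scipy.spatial.transform import Rotation as Ro
def pose():
    s=bot.state(); return np.array(s["ee_pos"]),Ro.from_euler("xyz",s["ee_rot"],degrees=True)
def go(pos,rpy):
    p,R=pose(); T=Ro.from_euler("xyz",rpy,degrees=True)
    print("trans m",(R.inv().apply(np.array(pos)-p)/1000).round(4).tolist(),"twist",(R.inv()*T).as_rotvec(degrees=True).round(2).tolist())
E
python3 - <<'E'
from h import *
d=grab("wrist","b_w"); p,R=pose()
c,_=ray(d,252,190)
print("cam in tool",R.inv().apply(c-p).round(1), "cam axes in tool\n",(np.array(d["R"])@R.as_matrix()).round(3))
go([480,0,330],[180,0,90])
go([480,-170,330],[180,0,90])
E
```

```text
cam in tool [  83.7    1.  -125.4] cam axes in tool
 [[ 0.     1.    -0.   ]
 [-0.946  0.    -0.323]
 [-0.323  0.     0.946]]
trans m [-0.4333, -0.4184, -0.0818] twist [-0.02, 0.01, 64.52]
trans m [-0.5064, -0.5719, -0.0817] twist [-0.02, 0.01, 64.52]
```

```bash
python3 - <<'E'
from h import *
go([545,220,280],[180,0,90])
go([545,-130,300],[180,0,90])
E
```

```text
trans m [-0.3973, -0.1918, -0.0319] twist [-0.02, 0.01, 64.52]
trans m [-0.5479, -0.5078, -0.0517] twist [-0.02, 0.01, 64.52]
```

send_rows(rows=[{"translation": [-0.397, -0.192, -0.032], "twist": [0, 0, 64.5], "hand": 1}, {"translation": [-0.397, -0.192, -0.032], "twist": [0, 0, 64.5], "hand": 1}, {"translation": [-0.397, -0.192, -0.032], "twist": [0, 0, 64.5], "hand": 1}, {"translation": [-0.397, -0.192, -0.032], "twist": [0, 0, 64.5], "hand": 1}, {"translation": [-0.397, -0.192, -0.032], "twist": [0, 0, 64.5], "hand": 1}, {"translation": [-0.397, -0.192, -0.032], "twist": [0, 0, 64.5], "hand": 1}, {"translation": [-0.397, -0.192, -0.032], "twist": [0, 0, 64.5], "hand": 1}, {"translation": [-0.397, -0.192, -0.032], "twist": [0, 0, 64.5], "hand": 1}, {"translation": [-0.397, -0.192, -0.032], "twist": [0, 0, 64.5], "hand": 1}, {"translation": [-0.397, -0.192, -0.032], "twist": [0, 0, 64.5], "hand": 1}, {"translation": [-0.397, -0.192, -0.032], "twist": [0, 0, 64.5], "hand": 1}, {"translation": [-0.397, -0.192, -0.032], "twist": [0, 0, 64.5], "hand": 1}])

```text
time_s: 1.3
ee_pos: [548.3, 213.3, 280.9]
ee_rot: [179.9, 0.1, 89.5]
force: [0.8, -0.9, -0.2]
grip_width: 85.5
```

```bash
python3 - <<'E'
from h import *
grab("wrist","c_w"); s=bot.state(); print(s["time_s"],s["ee_pos"],s["ee_rot"])
go([545,-130,300],[180,0,90])
E
```

```text
1.35 [546.46459979 216.63215409 280.5154259 ] [1.79947355e+02 4.68938223e-02 8.96819752e+01]
trans m [-0.3467, 0.0005, -0.0192] twist [0.05, 0.05, -0.32]
```

View pics/c_w.png

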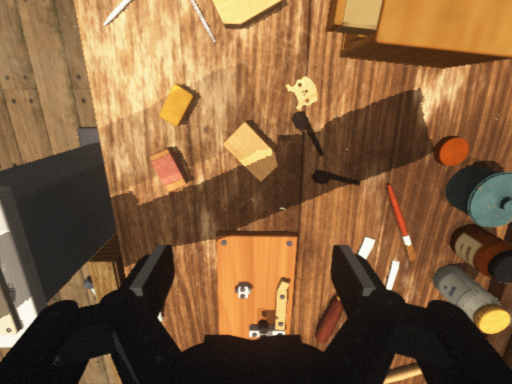

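send_rows(rows=[{"translation": [-0.347, 0, -0.019], "twist": [0, 0, 0], "hand": 1}, {"translation": [-0.347, 0, -0.019], "twist": [0, 0, 0], "hand": 1}, {"translation": [-0.347, 0, -0.019], "twist": [0, 0, 0], "hand": 1}, {"translation": [-0.347, 0, -0.019], "twist": [0, 0, 0], "hand": 1}, {"translation": [-0.347, 0, -0.019], "twist": [0, 0, 0], "hand": 1}, {"translation": [-0.347, 0, -0.019], "twist": [0, 0, 0], "hand": 1}, {"translation": [-0.347, 0, -0.019], "twist": [0, 0, 0], "hand": 1}, {"translation": [-0.347, 0, -0.019], "twist": [0, 0, 0], "hand": 1}, {"translation": [-0.347, 0, -0.019], "twist": [0, 0, 0], "hand": 1}, {"translation": [-0.347, 0, -0.019], "twist": [0, 0, 0], "hand": 1}, {"translation": [-0.347, 0, -0.019], "twist": [0, 0, 0], "hand": 1}, {"translation": [-0.347, 0, -0.019], "twist": [0, 0, 0], "hand": 1}])

```text
time_s: 2.35
ee_pos: [545.0, -124.7, 299.0]
ee_rot: [-180.0, -0.1, 90.2]
force: [-1.3, -0.1, -0.2]
grip_width: 85.8
```

```bash
python3 - <<'E'
from h import *
d=grab("wrist","d_w"); s=bot.state(); print(s["time_s"],s["ee_pos"],s["ee_rot"])
cv2.imwrite("pics/d_w2.png",cv2.resize(d["image"][:,:,::-1],None,fx=1.5,fy=1.5,interpolation=cv2.INTER_CUBIC))
E
```

```text
2.4 [ 545.09966092 -124.52270313  299.00020939] [-1.79978812e+02 -5.06905343e-02  9.02057121e+01]
```

View pics/d_w2.png

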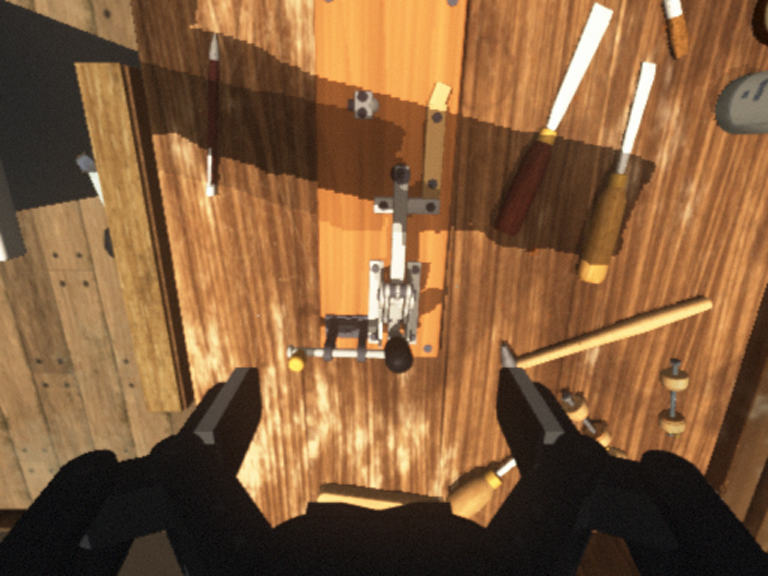

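```bash
python3 - <<'E'
from h import *
d=load("d_w"); crop(d,180,120,330,260,5,"d_c1"); crop(d,200,0,330,130,4.5,"d_c2")
E
```

```text
(no output)
```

View pics/d_c1.png

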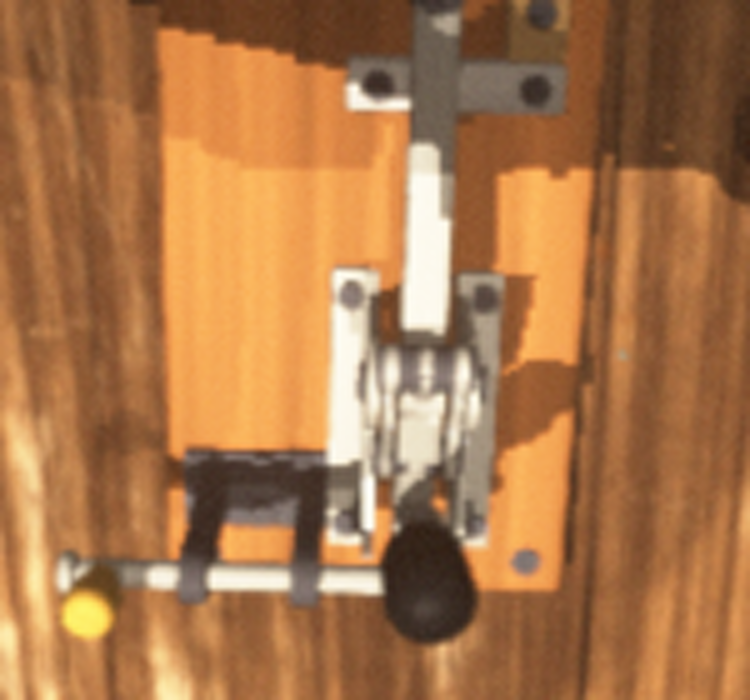

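View pics/d_c2.png

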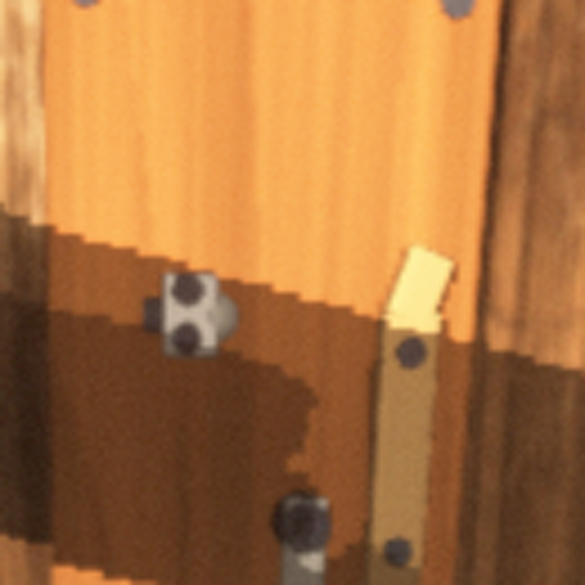

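```bash
python3 - <<'E'
from h import *
d=load("d_w")
c1=lambda x,y:(180+(x+.5)/5-.5,120+(y+.5)/5-.5)
c2=lambda x,y:(200+(x+.5)/4.5-.5,0+(y+.5)/4.5-.5)
for n,p,z in [("Ledge",c2(45,100),18),("Ledge",c2(52,540),18),("Ledge",c1(168,440),18),("Redge",c2(500,30),18),("Redge",c2(470,560),18),("Rbot",c1(558,592),18),("fence44",c2(385,330),30),("fence",c2(370,560),30),("ball",c2(222,315),25.5),("stopNtop",c1(347,66),33),("stopFtop",c1(567,66),33),("stop hi",c1(450,57),33),("knobtop",c1(88,613),105),("armL",c1(413,200),75),("armtipmid",c2(301,520),75),("handleend",c1(430,590),145),("screwL",c2(86,0),20),("screwR",c2(458,8),20),("screwBR",c1(526,561),20)]:
    print(n,onz(d,*p,z).round(1))
E
```

```text
Ledge [489.8  50.1  18. ]
Ledge [486.3 -72.2  18. ]
Ledge [ 483.5 -207.9   18. ]
Redge [618.6  67.8  18. ]
Redge [619.5 -78.   18. ]
Rbot [ 609.9 -261.6   18. ]
fence44 [588.2 -11.2  30. ]
fence [586.3 -76.9  30. ]
ball [540.4  -6.9  25.5]
stopNtop [540.5 -88.7  33. ]
stopFtop [602.  -88.6  33. ]
stop hi [569.3 -86.2  33. ]
knobtop [ 473.7 -220.9  105. ]
armL [ 558.  -117.5   75. ]
armtipmid [562.4 -62.2  75. ]
handleend [ 560.6 -192.1  145. ]
screwL [502.6  74.1  20. ]
screwR [606.2  72.5  20. ]
screwBR [ 598.6 -249.3   20. ]
```

```bash
python3 - <<'E'
from h import *
s=bot.state();print(s["ee_pos"],s["joint_pos"])
go([472,-221,210],[180,0,-1.4])
E
```

```text
[ 545.09966092 -124.52270313  299.00020939] [-19.78044923   9.64875367  32.04237607  90.92693193  -5.21199716
  80.94095624  12.92735464]
trans m [-0.0963, -0.0734, 0.0889] twist [-0.06, -0.02, 91.61]
```

send_rows(rows=[{"translation": [-0.0963, -0.0734, 0.0889], "twist": [0, 0, 91.6], "hand": 1}, {"translation": [-0.0963, -0.0734, 0.0889], "twist": [0, 0, 91.6], "hand": 1}, {"translation": [-0.0963, -0.0734, 0.0889], "twist": [0, 0, 91.6], "hand": 1}, {"translation": [-0.0963, -0.0734, 0.0889], "twist": [0, 0, 91.6], "hand": 1}, {"translation": [-0.0963, -0.0734, 0.0889], "twist": [0, 0, 91.6], "hand": 1}, {"translation": [-0.0963, -0.0734, 0.0889], "twist": [0, 0, 91.6], "hand": 1}, {"translation": [-0.0963, -0.0734, 0.0889], "twist": [0, 0, 91.6], "hand": 1}, {"translation": [-0.0963, -0.0734, 0.0889], "twist": [0, 0, 91.6], "hand": 1}, {"translation": [-0.0963, -0.0734, 0.0889], "twist": [0, 0, 91.6], "hand": 1}, {"translation": [-0.0963, -0.0734, 0.0889], "twist": [0, 0, 91.6], "hand": 1}, {"translation": [-0.0963, -0.0734, 0.0889], "twist": [0, 0, 91.6], "hand": 1}, {"translation": [-0.0963, -0.0734, 0.0889], "twist": [0, 0, 91.6], "hand": 1}])

```text
time_s: 3.4
ee_pos: [472.1, -221.3, 210.2]
ee_rot: [-180.0, 0.0, 3.9]
force: [0.6, -0.2, 0.1]
grip_width: 85.6
```

```bash
python3 - <<'E'
from h import *
go([472,-221,210],[180,0,-1.4])
E
```

```text
trans m [-0.0, -0.0003, 0.0002] twist [-0.04, 0.0, 5.3]
```

send_rows(rows=[{"translation": [0, 0, 0], "twist": [0, 0, 5.4], "hand": 1}, {"translation": [0, 0, 0], "twist": [0, 0, 5.4], "hand": 1}, {"translation": [0, 0, 0], "twist": [0, 0, 5.4], "hand": 1}])

```text
time_s: 3.65
ee_pos: [471.9, -221.8, 210.3]
ee_rot: [-180.0, 0.0, -1.0]
force: [-0.5, 0.4, -0.4]
grip_width: 86.0
```

```bash
python3 - <<'E'
from h import *
d=grab("wrist","e_w"); s=bot.state(); print(s["time_s"],s["ee_pos"],s["ee_rot"])
cv2.imwrite("pics/e_w2.png",cv2.resize(d["image"][:,:,::-1],None,fx=1.5,fy=1.5,interpolation=cv2.INTER_CUBIC))
E
```

```text
3.7 [ 471.79940775 -222.14676862  210.31276351] [-1.79978117e+02 -9.79008240e-04 -1.01625775e+00]
```

View pics/e_w2.png

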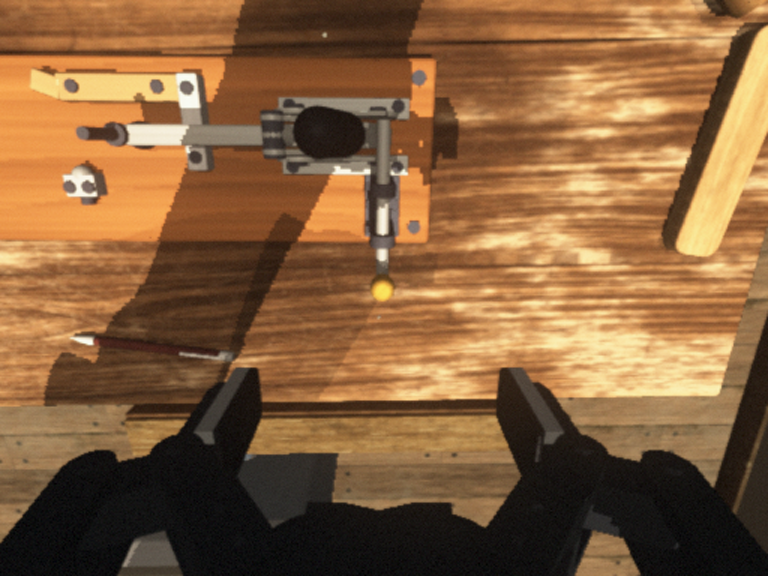

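```bash
python3 - <<'E'
from h import *
d=load("e_w"); crop(d,150,20,300,210,4,"e_c1"); crop(d,0,30,150,170,5,"e_c2")
E
```

```text
(no output)
```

View pics/e_c1.png

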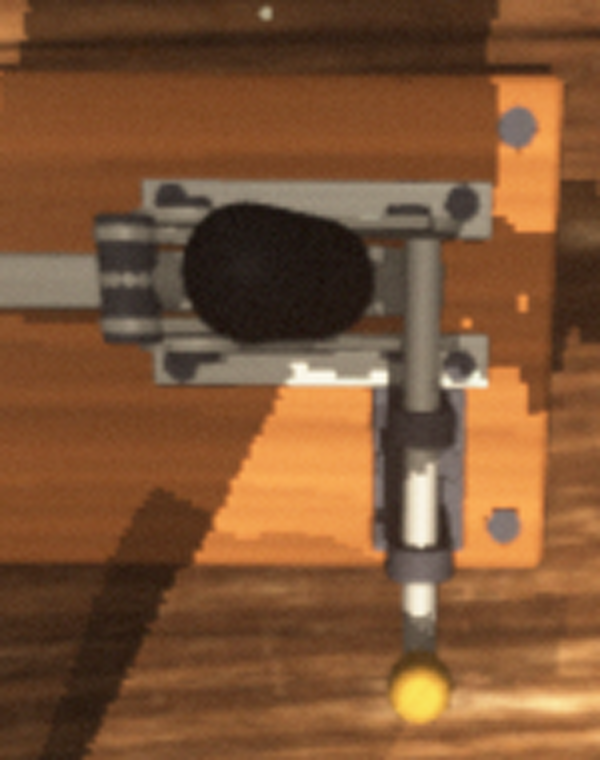

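View pics/e_c2.png

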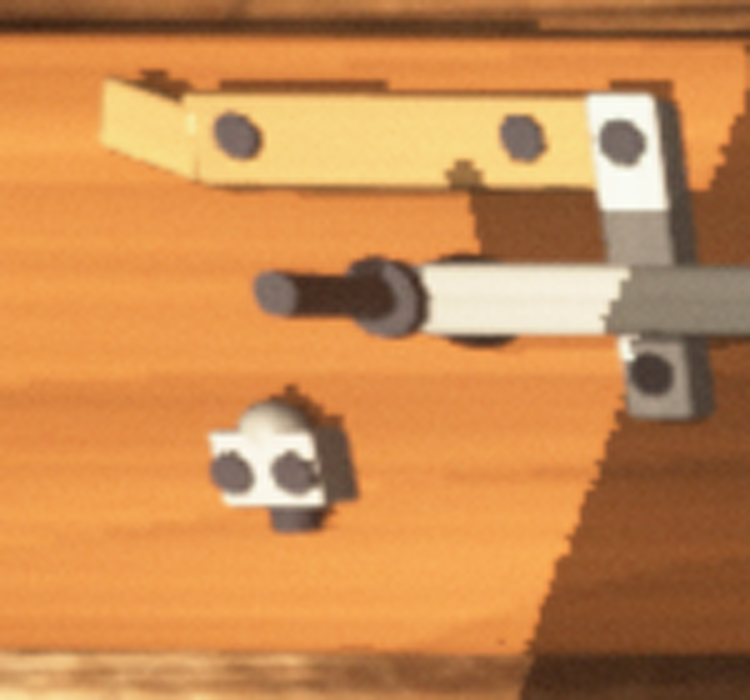

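```bash
python3 - <<'E'
from h import *
e=load("e_w"); d=load("d_w")
a=lambda x,y:(150+(x+.5)/4-.5,20+(y+.5)/4-.5)
b=lambda x,y:(0+(x+.5)/5-.5,30+(y+.5)/5-.5)
for n,p,z in [("fence44",b(200,183),30),("fence-38",b(593,188),30),("stop far",b(587,95),33),("stop near",b(628,415),33),("hous53",b(210,433),32),("hous30",b(308,433),32),("BR corner",a(561,80),18),("BRnear",a(543,566),18),("knobtop",a(419,694),105),("rod@knob",a(420,600),79),("nearlug",a(420,568),85),("farlug",a(420,425),85),("board near L",b(5,655),18),("screw",a(518,127),20),("screw2",a(503,525),20)]:
    print(n,onz(e,*p,z).round(1))
c1=lambda x,y:(180+(x+.5)/5-.5,120+(y+.5)/5-.5)
def tri(l):
    A=0;B=0
    for dd,p in l:
        c,r=ray(dd,*p);M=np.eye(3)-np.outer(r,r);A=A+M;B=B+M@c
    return np.linalg.solve(A,B)
print("knob tri",tri([(d,c1(88,613)),(e,a(419,694))]))
print("handle end tri", tri([(d,c1(430,590)),(e,a(250,272))]))
E
```

```text
fence44 [587.6  -7.   30. ]
fence-38 [585.3 -86.5  30. ]
stop far [601.8 -89.6  33. ]
stop near [541.  -87.6  33. ]
hous53 [538.8   2.5  32. ]
hous30 [538.4 -18.4  32. ]
BR corner [ 609.2 -261.6   18. ]
BRnear [ 482.3 -259.7   18. ]
knobtop [ 473.8 -222.6  105. ]
rod@knob [ 488.5 -223.3   79. ]
nearlug [ 497.7 -223.3   85. ]
farlug [ 530.1 -223.8   85. ]
board near L [488.7  74.3  18. ]
screw [ 598.2 -250.6   20. ]
screw2 [ 495.  -247.7   20. ]
knob tri [ 472.89676103 -222.60661275  101.99513054]
handle end tri [ 560.9646394  -195.48095686  138.84009473]
```

```bash
python3 - <<'E'
from h import *
go([471.5,-222.5,104],[180,0,-1.4])
E
```

```text
trans m [-0.0003, 0.0004, 0.1063] twist [-0.02, -0.0, 0.38]
```

send_rows(rows=[{"translation": [0, 0, 0.04], "twist": [0, 0, 0.3], "hand": 0.6}, {"translation": [0, 0, 0.08], "twist": [0, 0, 0.3], "hand": 0.5}, {"translation": [0, 0, 0.106], "twist": [0, 0, 0.3], "hand": 0.5}, {"translation": [0, 0, 0.106], "twist": [0, 0, 0.3], "hand": 0.5}, {"translation": [0, 0, 0.106], "twist": [0, 0, 0.3], "hand": 0.5}], squeeze=30)

```text
time_s: 4.12
ee_pos: [470.9, -223.0, 104.2]
ee_rot: [180.0, 0.1, -1.5]
force: [-0.4, -0.5, 0.2]
grip_width: 42.7
```

```bash
python3 - <<'E'
from h import *
d=grab("wrist","f_w"); s=bot.state(); print(s["time_s"],s["ee_pos"],s["ee_rot"],s["grip_width"],s["force"])
crop(d,130,120,380,300,3,"f_c")
E
```

```text
4.1667 [ 471.93127729 -223.47598154  105.53285076] [ 1.79976252e+02 -2.77969235e-02 -1.54300711e+00] 42.59967906303888 [ 0.76511367 -0.2196257  -0.04740322]
```

View pics/f_c.png

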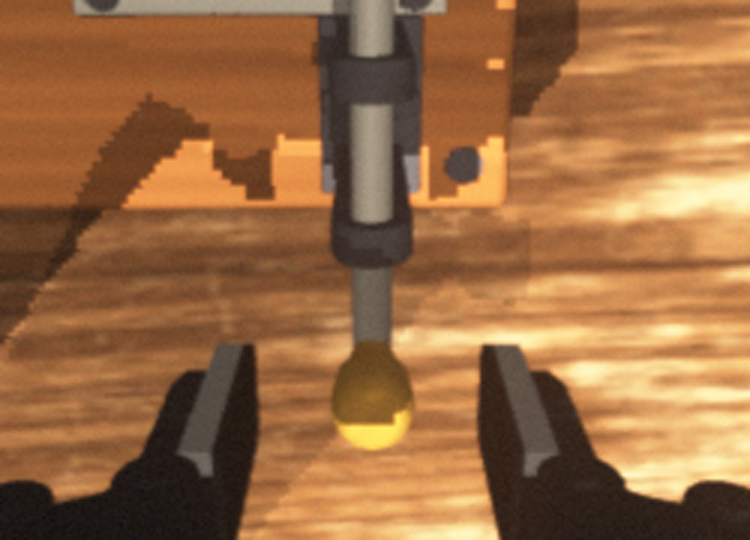

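send_rows(rows=[{"translation": [0, 0, 0], "twist": [0, 0, 0], "hand": 0}, {"translation": [0, 0, 0], "twist": [0, 0, 0], "hand": 0}, {"translation": [0, 0, 0], "twist": [0, 0, 0], "hand": 0}, {"translation": [0, 0, 0], "twist": [0, 0, 0], "hand": 0}, {"translation": [0, 0, 0], "twist": [0, 0, 0], "hand": 0}], squeeze=30)

```text
time_s: 4.58
ee_pos: [472.5, -223.8, 105.9]
ee_rot: [180.0, -0.2, -1.6]
force: [0.7, -0.8, 8.2]
grip_width: 13.0
```

send_rows(rows=[{"translation": [-0.008, 0, 0], "twist": [0, 0, 0], "hand": 0}, {"translation": [-0.016, 0, 0], "twist": [0, 0, 0], "hand": 0}, {"translation": [-0.022, 0, 0], "twist": [0, 0, 0], "hand": 0}, {"translation": [-0.026, 0, 0], "twist": [0, 0, 0], "hand": 0}, {"translation": [-0.026, 0, 0], "twist": [0, 0, 0], "hand": 0}])

```text
time_s: 5.0
ee_pos: [447.4, -223.1, 106.1]
ee_rot: [179.9, -0.3, -1.6]
force: [5.0, -3.2, 2.3]
grip_width: 12.6
```

```bash
python3 - <<'E'
from h import *
d=grab("wrist","g_w"); s=bot.state(); print(s["time_s"],s["ee_pos"],s["ee_rot"],s["grip_width"],s["force"])
crop(d,130,120,380,300,3,"g_c")
E
```

```text
5.05 [ 447.4544102  -223.13682358  106.08167401] [179.93901877  -0.31907534  -1.60721982] 12.398925981738888 [ 5.52405386 -2.07149373  3.37955333]
```

View pics/g_c.png

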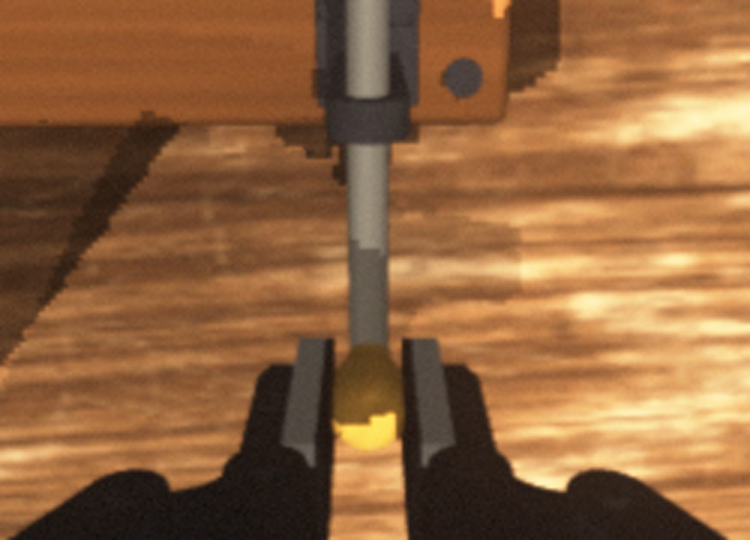

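send_rows(rows=[{"translation": [0, 0, 0], "twist": [0, 0, 0], "hand": 0.5}, {"translation": [0, 0, 0], "twist": [0, 0, 0], "hand": 0.5}, {"translation": [0, 0, 0], "twist": [0, 0, 0], "hand": 0.5}, {"translation": [0, 0, 0], "twist": [0, 0, 0], "hand": 0.5}, {"translation": [0, 0, -0.04], "twist": [0, 0, 0], "hand": 0.5}, {"translation": [0, 0, -0.08], "twist": [0, 0, 0], "hand": 0.5}, {"translation": [0, 0, -0.11], "twist": [0, 0, 0], "hand": 0.6}])

```text
time_s: 5.63
ee_pos: [445.2, -223.1, 216.7]
ee_rot: [180.0, -0.0, -1.7]
force: [1.8, 0.2, 1.0]
grip_width: 51.2
```

```bash
python3 - <<'E'
from h import *
s=bot.state();print(s["ee_pos"],s["joint_pos"],s["grip_width"])
go([561,-198,215],[180,0,88.6])
E
```

```text
[ 445.1923943  -223.05371821  216.74764813] [-21.58840714   3.61638061  45.19138104 107.03466002  -2.69769679
  70.40726779 -67.2344341 ] 51.201635221665846
trans m [0.115, -0.0284, 0.0018] twist [0.04, 0.01, -90.28]
```

send_rows(rows=[{"translation": [0.03, -0.028, 0.002], "twist": [0, 0, -90], "hand": 0.7}, {"translation": [0.06, -0.028, 0.002], "twist": [0, 0, -90], "hand": 0.7}, {"translation": [0.09, -0.028, 0.002], "twist": [0, 0, -90], "hand": 0.7}, {"translation": [0.115, -0.028, 0.002], "twist": [0, 0, -90], "hand": 0.7}, {"translation": [0.115, -0.028, 0.002], "twist": [0, 0, -90], "hand": 0.7}, {"translation": [0.115, -0.028, 0.002], "twist": [0, 0, -90], "hand": 0.7}, {"translation": [0.115, -0.028, 0.002], "twist": [0, 0, -90], "hand": 0.7}, {"translation": [0.115, -0.028, 0.002], "twist": [0, 0, -90], "hand": 0.7}, {"translation": [0.115, -0.028, 0.002], "twist": [0, 0, -90], "hand": 0.7}, {"translation": [0.115, -0.028, 0.002], "twist": [0, 0, -90], "hand": 0.7}, {"translation": [0.115, -0.028, 0.002], "twist": [0, 0, -90], "hand": 0.7}, {"translation": [0.115, -0.028, 0.002], "twist": [0, 0, -90], "hand": 0.7}])

```text
time_s: 6.63
ee_pos: [560.9, -197.7, 212.0]
ee_rot: [-179.9, -0.0, 84.7]
force: [-0.3, 0.1, -0.5]
grip_width: 60.1
```

```bash
python3 - <<'E'
from h import *
go([561.2,-198,215],[180,0,88.6])
E
```

```text
trans m [-0.0003, 0.0003, -0.003] twist [-0.05, -0.01, -3.93]
```

send_rows(rows=[{"translation": [0, 0, 0], "twist": [0, 0, -3.8], "hand": 0.7}, {"translation": [0, 0, 0], "twist": [0, 0, -3.8], "hand": 0.7}])

```text
time_s: 6.8
ee_pos: [560.9, -197.8, 212.1]
ee_rot: [-180.0, -0.0, 88.3]
force: [1.0, -0.2, -0.1]
grip_width: 60.3
```

```bash
python3 - <<'E'
from h import *
d=grab("wrist","i_w"); s=bot.state(); print(s["time_s"],s["ee_pos"],s["ee_rot"],s["grip_width"],s["force"])
crop(d,130,120,380,300,3,"i_c")
p=np.array([561.2,-198,132]);print(proj(d,p),proj(d,[561,-192.5,150]))
E
```

```text
6.85 [ 560.94217084 -197.8233985   212.12744104] [-1.79966688e+02 -1.56650163e-02  8.80247589e+01] 59.72657838939821 [-0.38012547  0.21409229  1.21025745]
[252.51001067 207.33139104] [252.03040779 209.73699366]
```

View pics/i_c.png

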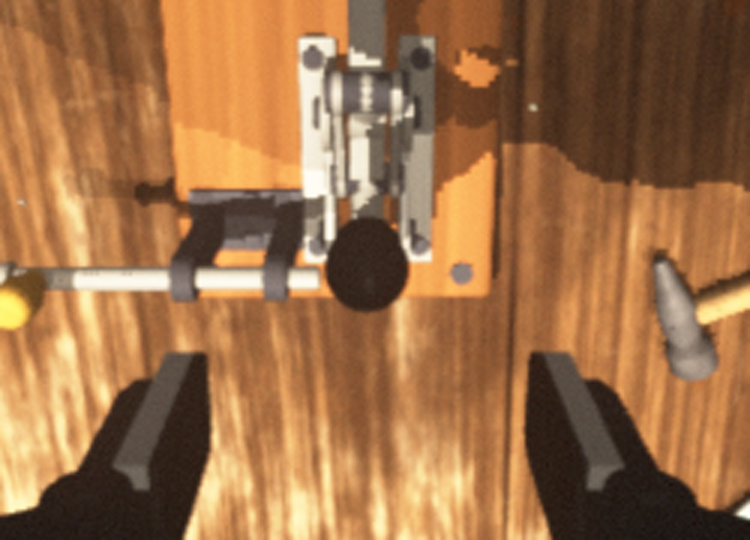

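send_rows(rows=[{"translation": [0, 0, 0.03], "twist": [0, 0, -0.3], "hand": 0.6}, {"translation": [0, 0, 0.06], "twist": [0, 0, -0.3], "hand": 0.6}, {"translation": [0, 0, 0.082], "twist": [0, 0, -0.3], "hand": 0.6}, {"translation": [0, 0, 0.082], "twist": [0, 0, -0.3], "hand": 0.6}, {"translation": [0, 0, 0.082], "twist": [0, 0, -0.3], "hand": 0}, {"translation": [0, 0, 0.082], "twist": [0, 0, -0.3], "hand": 0}, {"translation": [0, 0, 0.082], "twist": [0, 0, -0.3], "hand": 0}, {"translation": [0, 0, 0.082], "twist": [0, 0, -0.3], "hand": 0}, {"translation": [0, 0, 0.082], "twist": [0, 0, -0.3], "hand": 0}, {"translation": [0, 0, 0.082], "twist": [0, 0, -0.3], "hand": 0}], squeeze=30)

```text
time_s: 7.68
ee_pos: [560.9, -198.1, 132.3]
ee_rot: [180.0, -0.0, 88.3]
force: [-7.0, 0.8, 6.7]
grip_width: 21.3
```

```bash
cat > arc.py <<'E'
from h import *
import sys
# print rows: grasp point follows arc by given handle angle increments; tilt given
def arc(phis,tilts,P=(-221.,45.)):
    p,R=pose(); g0=p-2*R.as_matrix()[:,2]
    yj=g0[1]-P[0]; zj=g0[2]-P[1]; r=np.hypot(yj,zj); a0=np.degrees(np.arctan2(zj,yj))
    print("r",r,"a0",a0, "tcp",p)
    ax=np.array([np.cos(np.radians(-1.4)),np.sin(np.radians(-1.4)),0]); yd=np.array([-ax[1],ax[0],0])
    for f,t in zip(phis,tilts):
        a=np.radians(a0+f); g=g0+yd*(r*np.cos(a)-yj)+np.array([0,0,r*np.sin(a)-zj])
        Rt=Ro.from_rotvec(ax*np.radians(t))*R
        tcp=g+2*Rt.as_matrix()[:,2]
        print(f,(R.inv().apply(tcp-p)/1000).round(3).tolist(),(R.inv()*Rt).as_rotvec(degrees=True).round(1).tolist())
E
python3 - <<'E'
from arc import *
arc([8,17,26,35,44,53,62,71,79,85,89,91],[2,5,8,11,14,17,20,23,26,28,30,30])
s=bot.state(); print(s["grip_width"],s["force"])
E
```

```text
r 92.17140455254388 a0 75.646327992225 tcp [ 560.85465058 -198.14932698  132.29417565]
8 [-0.013, 0.0, -0.002] [0.0, 2.0, 0.0]
17 [-0.027, 0.0, -0.003] [0.0, 5.0, 0.0]
26 [-0.041, 0.0, -0.001] [0.0, 8.0, 0.0]
35 [-0.055, 0.0, 0.003] [0.0, 11.0, 0.0]
44 [-0.068, 0.0, 0.009] [0.1, 14.0, 0.0]
53 [-0.08, 0.0, 0.017] [0.1, 17.0, 0.0]
62 [-0.09, 0.0, 0.027] [0.1, 20.0, 0.0]
71 [-0.099, 0.0, 0.038] [0.1, 23.0, 0.0]
79 [-0.105, 0.0, 0.05] [0.1, 26.0, 0.0]
85 [-0.109, 0.0, 0.058] [0.1, 28.0, 0.0]
89 [-0.111, 0.0, 0.065] [0.1, 30.0, 0.0]
91 [-0.112, 0.0, 0.068] [0.1, 30.0, 0.0]
21.287977166034537 [-7.02406747  0.76505889  6.73931592]
```

send_rows(rows=[{"translation": [-0.007, 0, -0.001], "twist": [0, 1, 0], "hand": 0}, {"translation": [-0.013, 0, -0.002], "twist": [0, 2, 0], "hand": 0}, {"translation": [-0.02, 0, -0.003], "twist": [0, 3.5, 0], "hand": 0}, {"translation": [-0.027, 0, -0.003], "twist": [0, 5, 0], "hand": 0}, {"translation": [-0.034, 0, -0.002], "twist": [0, 6.5, 0], "hand": 0}, {"translation": [-0.041, 0, -0.001], "twist": [0, 8, 0], "hand": 0}])

```text
time_s: 8.18
ee_pos: [559.8, -238.2, 133.3]
ee_rot: [180.0, -8.2, 88.4]
force: [-6.5, 5.5, 3.6]
grip_width: 21.0
```

```bash
python3 - <<'E'
from h import *
d=grab("wrist","j_w"); s=bot.state(); print(s["time_s"],s["ee_pos"],s["ee_rot"],s["grip_width"],s["force"])
E
```

```text
8.2333 [ 559.57060535 -240.66720689  132.86391682] [179.94881366  -8.18864895  88.27745167] 21.035877664780173 [ 0.8830195   2.16174954 -1.54259419]
```

View pics/j_w.png

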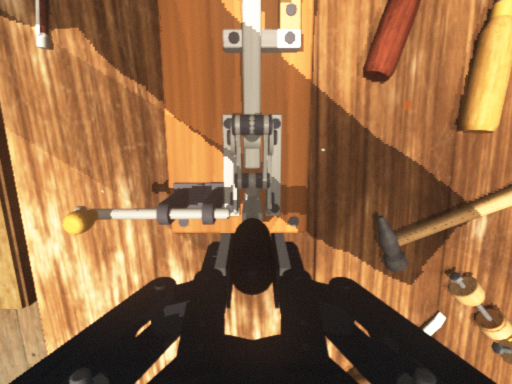

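```bash
python3 - <<'E'
from arc import *
arc([7,14,21,28,35,42,49,55,60,64,67,67],[2,4,6,8,10,12,14,16,18,20,22,22])
E
```

```text
r 92.03226006823961 a0 102.52070186940473 tcp [ 559.57060535 -240.66720689  132.86391682]
7 [-0.011, 0.0, 0.002] [0.0, 2.0, 0.0]
14 [-0.022, 0.0, 0.004] [0.0, 4.0, 0.0]
21 [-0.032, 0.0, 0.009] [0.0, 6.0, 0.0]
28 [-0.042, 0.0, 0.014] [0.0, 8.0, 0.0]
35 [-0.051, 0.0, 0.021] [0.1, 10.0, 0.0]
42 [-0.059, 0.0, 0.028] [0.1, 12.0, 0.0]
49 [-0.066, 0.0, 0.037] [0.1, 14.0, 0.0]
55 [-0.072, 0.0, 0.045] [0.1, 16.0, 0.0]
60 [-0.075, 0.0, 0.052] [0.1, 18.0, 0.0]
64 [-0.078, 0.0, 0.058] [0.1, 20.0, 0.0]
67 [-0.079, 0.0, 0.062] [0.1, 22.0, 0.0]
67 [-0.079, 0.0, 0.062] [0.1, 22.0, 0.0]
```

send_rows(rows=[{"translation": [-0.011, 0, 0.002], "twist": [0, 2, 0], "hand": 0}, {"translation": [-0.022, 0, 0.004], "twist": [0, 4, 0], "hand": 0}, {"translation": [-0.032, 0, 0.009], "twist": [0, 6, 0], "hand": 0}, {"translation": [-0.042, 0, 0.014], "twist": [0, 8, 0], "hand": 0}, {"translation": [-0.051, 0, 0.021], "twist": [0, 10, 0], "hand": 0}, {"translation": [-0.059, 0, 0.028], "twist": [0, 12, 0], "hand": 0}, {"translation": [-0.066, 0, 0.037], "twist": [0, 14, 0], "hand": 0}, {"translation": [-0.072, 0, 0.045], "twist": [0, 16, 0], "hand": 0}, {"translation": [-0.075, 0, 0.052], "twist": [0, 18, 0], "hand": 0}, {"translation": [-0.077, 0, 0.055], "twist": [0, 20, 0], "hand": 0}, {"translation": [-0.077, 0, 0.055], "twist": [0, 20, 0], "hand": 0}])

```text
time_s: 9.15
ee_pos: [558.0, -309.7, 66.4]
ee_rot: [180.0, -27.9, 88.3]
force: [-2.4, -4.0, -0.6]
grip_width: 20.8
```

```bash
python3 - <<'E'
from arc import *
d=grab("wrist","k_w"); s=bot.state(); print(s["time_s"],s["ee_pos"],s["ee_rot"],s["grip_width"],s["force"])
arc([1],[0])
d=grab("scene","k_s"); crop(d,200,100,400,240,4,"k_c")
E
```

```text
9.2 [ 558.041103  -309.4304727   66.7516615] [179.98976708 -27.83156355  88.3046523 ] 21.237253553375133 [-2.58423736 -4.69035136  4.44844999]
r 92.40721780843035 a0 165.25432677980365 tcp [ 558.041103  -309.4304727   66.7516615]
1 [-0.001, 0.0, 0.001] [0.0, 0.0, 0.0]
```

View pics/k_w.png

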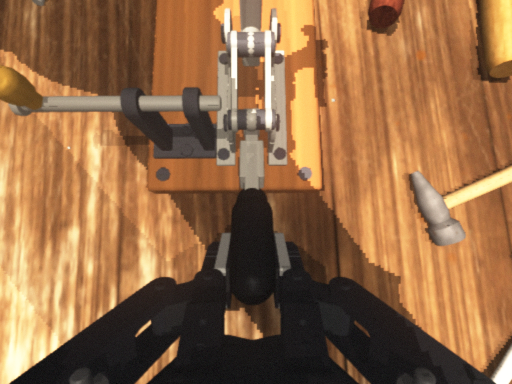

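View pics/k_c.png

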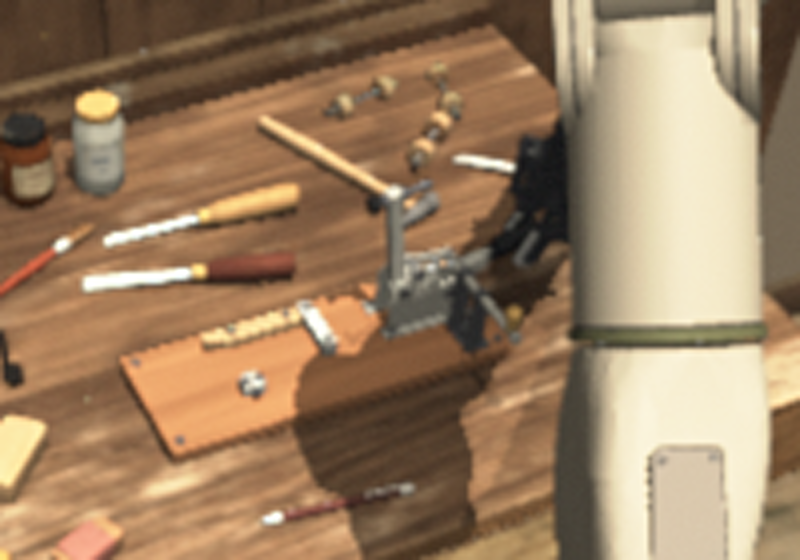

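send_rows(rows=[{"translation": [0, 0, 0], "twist": [0, 0, 0], "hand": 0.5}, {"translation": [0, 0, 0], "twist": [0, 0, 0], "hand": 0.5}, {"translation": [0, 0, 0], "twist": [0, 0, 0], "hand": 0.5}, {"translation": [0, 0, 0], "twist": [0, 0, 0], "hand": 0.6}, {"translation": [0, 0, -0.03], "twist": [0, 0, 0], "hand": 0.7}, {"translation": [0, 0, -0.07], "twist": [0, 0, 0], "hand": 0.8}, {"translation": [0, 0, -0.11], "twist": [0, 0, 0], "hand": 0.9}, {"translation": [0, 0, -0.15], "twist": [0, 0, 0], "hand": 0.9}, {"translation": [0, 0, -0.18], "twist": [0, 0, 0], "hand": 0.9}])

```text
time_s: 10.0
ee_pos: [555.7, -393.1, 228.7]
ee_rot: [179.9, -27.9, 88.5]
force: [0.4, -1.1, -0.3]
grip_width: 76.9
```

```bash
python3 - <<'E'
from h import *
s=bot.state();print(s["ee_pos"],s["joint_pos"])
go([550,-200,270],[180,0,90])
go([545,195,250],[180,0,90])
E
```

```text
[ 555.68406817 -393.12045723  228.66450236] [ 28.00501294  42.17891301  24.91100318  60.41390784 -35.26009757
 101.42584116  47.89458806]
trans m [0.1898, -0.011, 0.0536] twist [0.48, -27.87, -1.54]
trans m [0.5294, -0.027, 0.2558] twist [0.48, -27.87, -1.54]
```

send_rows(rows=[{"translation": [0.19, -0.011, 0.053], "twist": [0.5, -27.9, -1.5], "hand": 1}, {"translation": [0.19, -0.011, 0.053], "twist": [0.5, -27.9, -1.5], "hand": 1}, {"translation": [0.19, -0.011, 0.053], "twist": [0.5, -27.9, -1.5], "hand": 1}, {"translation": [0.19, -0.011, 0.053], "twist": [0.5, -27.9, -1.5], "hand": 1}, {"translation": [0.19, -0.011, 0.053], "twist": [0.5, -27.9, -1.5], "hand": 1}, {"translation": [0.529, -0.027, 0.256], "twist": [0.5, -27.9, -1.5], "hand": 1}, {"translation": [0.529, -0.027, 0.256], "twist": [0.5, -27.9, -1.5], "hand": 1}, {"translation": [0.529, -0.027, 0.256], "twist": [0.5, -27.9, -1.5], "hand": 1}, {"translation": [0.529, -0.027, 0.256], "twist": [0.5, -27.9, -1.5], "hand": 1}, {"translation": [0.529, -0.027, 0.256], "twist": [0.5, -27.9, -1.5], "hand": 1}, {"translation": [0.529, -0.027, 0.256], "twist": [0.5, -27.9, -1.5], "hand": 1}, {"translation": [0.529, -0.027, 0.256], "twist": [0.5, -27.9, -1.5], "hand": 1}])

```text
time_s: 11.0
ee_pos: [545.9, 85.8, 253.0]
ee_rot: [-179.9, -0.1, 90.0]
force: [0.2, 0.5, 0.1]
grip_width: 85.3
```

```bash
python3 - <<'E'
from h import *
go([545,185,250],[180,0,90])
E
```

```text
trans m [0.0992, -0.0009, 0.0032] twist [-0.07, -0.14, 0.0]
```

send_rows(rows=[{"translation": [0.04, 0, 0.003], "twist": [0, 0, 0], "hand": 1}, {"translation": [0.08, 0, 0.003], "twist": [0, 0, 0], "hand": 1}, {"translation": [0.095, 0, 0.003], "twist": [0, 0, 0], "hand": 1}, {"translation": [0.095, 0, 0.003], "twist": [0, 0, 0], "hand": 1}])

```text
time_s: 11.33
ee_pos: [545.2, 184.3, 249.4]
ee_rot: [-179.8, -0.2, 90.4]
force: [-0.9, 0.2, -0.8]
grip_width: 85.6
```

```bash
python3 - <<'E'
from h import *
d=grab("wrist","l_w"); s=bot.state(); print(s["time_s"],s["ee_pos"],s["ee_rot"])
crop(d,130,60,400,260,2.9,"l_c")
E
```

```text
11.3833 [545.87723293 180.94272789 249.51476112] [-1.79858925e+02 -1.15998532e-01  9.02279698e+01]
```

View pics/l_c.png

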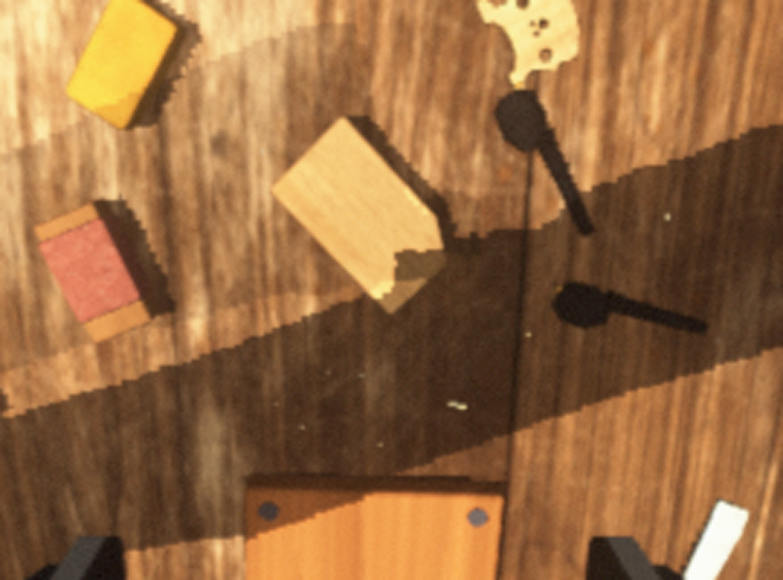

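```bash
python3 - <<'E'
from h import *
d=load("l_w"); c,_=ray(d,0,0); print(c, proj(d,[c[0],c[1]+.01,0]))
crop(d,215,90,295,175,8,"l_c2")
E
```

```text
[545.0733582  268.23207455 375.22683631] [252.98244919  97.00283517]
```

View pics/l_c2.png

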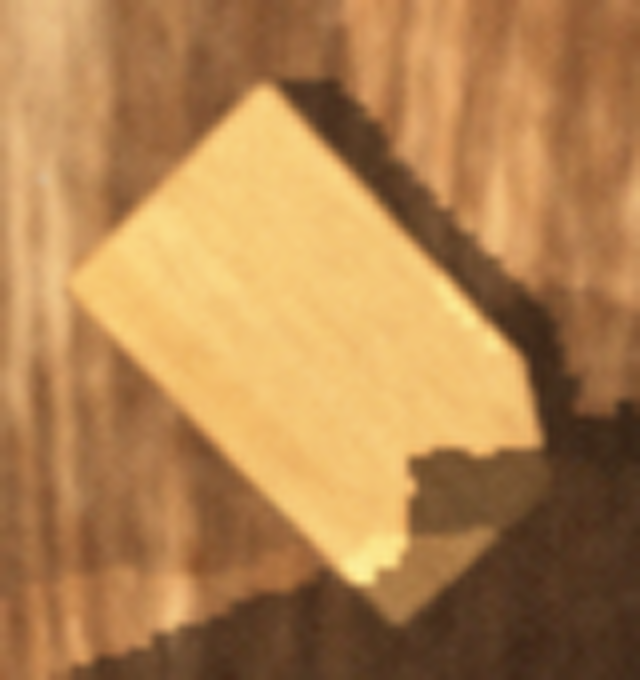

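```bash
python3 - <<'E'
from h import *
d=load("c_w"); crop(d,205,100,300,195,7,"l_c3")
d=grab("top","l_t"); crop(d,100,150,230,230,6,"l_c4")
E
```

```text
(no output)
```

View pics/l_c3.png

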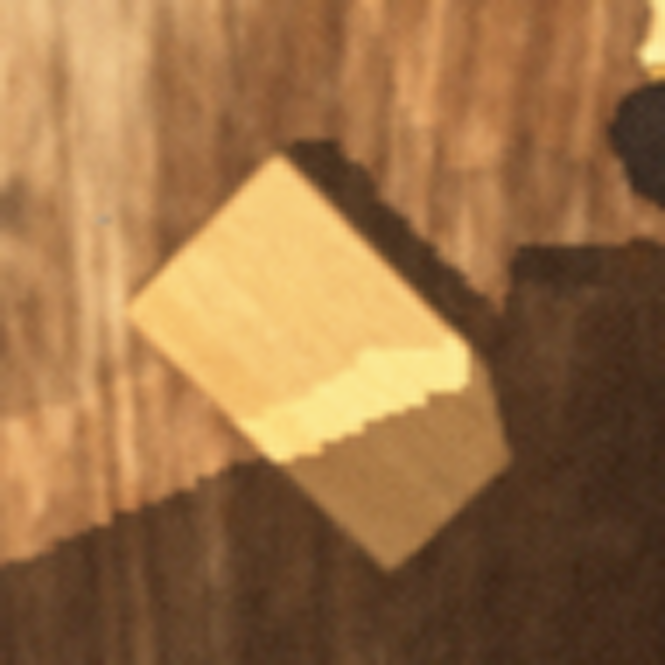

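View pics/l_c4.png

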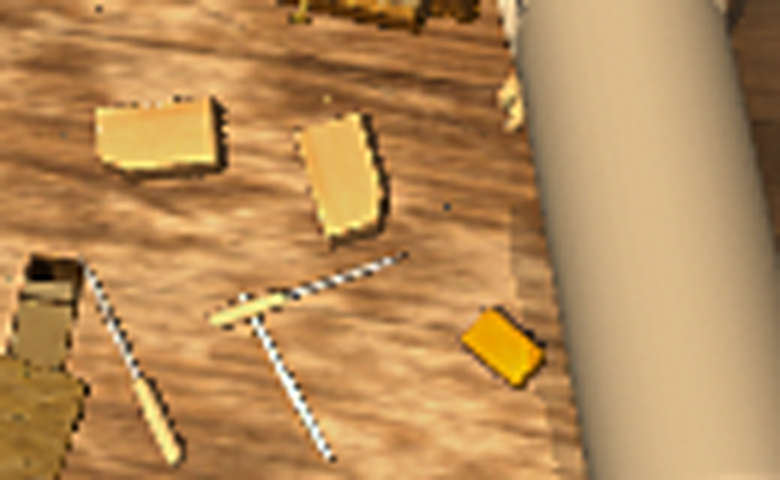

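```bash
python3 - <<'E'
from h import *
d=load("l_w")
b=lambda x,y:(215+(x+.5)/8-.5,90+(y+.5)/8-.5)
A,B,D,E1,E2=[onz(d,*b(*q),28)[:2] for q in [(70,284),(267,82),(401,628),(525,360),(547,478)]]
print(A,B,D,E1,E2,np.linalg.norm(A-B),np.linalg.norm(A-D))
print("center",(B+D)/2, "long axis angle AD",np.degrees(np.arctan2(*(A-D)[::-1])),"AB",np.degrees(np.arctan2(*(B-A)[::-1])))
print("jig left end", [onz(d,130+x/2.9,60+y/2.9,18).round(1) for x,y in [(247,487),(500,492)]])
d=load("c_w")
b=lambda x,y:(205+(x+.5)/7-.5,100+(y+.5)/7-.5)
A,B,D=[onz(d,*b(*q),28)[:2] for q in [(128,312),(281,152),(390,573)]]
print("c_w center",(B+D)/2)
s=bot.state();print(s["ee_pos"])
E
```

```text
[508.90928467 235.3186465 ] [539.07767927 265.01847302] [560.9050108  181.47788144] [579.19842447 224.33851014] [583.40083515 205.97607291] 42.334521705146116 74.84907158848311
center [549.99134504 223.24817723] long axis angle AD 134.0012685080047 AB 44.55157470129297
jig left end [array([492.5,  90.4,  18. ]), array([617.4,  88.8,  18. ])]
c_w center [549.88548297 223.3704723 ]
[546.38227649 178.71542393 249.68201915]
```

```bash
python3 - <<'E'
from h import *
go([550,223.3,100],[180,0,134.2])
E
```

```text
trans m [0.0444, 0.004, 0.1497] twist [-0.08, -0.13, -44.15]
```

send_rows(rows=[{"translation": [0.044, 0.004, 0.03], "twist": [0, 0, -44.1], "hand": 0.8}, {"translation": [0.044, 0.004, 0.07], "twist": [0, 0, -44.1], "hand": 0.8}, {"translation": [0.044, 0.004, 0.11], "twist": [0, 0, -44.1], "hand": 0.8}, {"translation": [0.044, 0.004, 0.15], "twist": [0, 0, -44.1], "hand": 0.8}, {"translation": [0.044, 0.004, 0.15], "twist": [0, 0, -44.1], "hand": 0.8}, {"translation": [0.044, 0.004, 0.15], "twist": [0, 0, -44.1], "hand": 0.8}, {"translation": [0.044, 0.004, 0.15], "twist": [0, 0, -44.1], "hand": 0.8}, {"translation": [0.044, 0.004, 0.15], "twist": [0, 0, -44.1], "hand": 0.8}, {"translation": [0.044, 0.004, 0.15], "twist": [0, 0, -44.1], "hand": 0.8}])

```text
time_s: 12.18
ee_pos: [551.0, 221.9, 100.6]
ee_rot: [179.9, -0.1, 133.8]
force: [0.2, -1.0, 0.7]
grip_width: 68.1
```

```bash
python3 - <<'E'
from h import *
d=grab("wrist","m_w"); s=bot.state(); print(s["time_s"],s["ee_pos"],s["ee_rot"],s["grip_width"])
go([550,223.3,31],[180,0,134.2])
E
```

```text
12.2333 [550.86296798 222.19512754 100.56901339] [ 1.79945364e+02 -1.23078882e-01  1.33824034e+02] 68.48986126583655
trans m [0.0012, 0.0001, 0.0696] twist [0.06, -0.12, -0.38]
```

View pics/m_w.png

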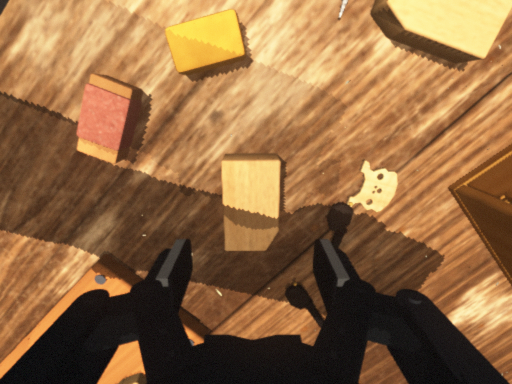

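send_rows(rows=[{"translation": [0.001, 0, 0.03], "twist": [0, 0, -0.4], "hand": 0.8}, {"translation": [0.001, 0, 0.055], "twist": [0, 0, -0.4], "hand": 0.75}, {"translation": [0.001, 0, 0.0695], "twist": [0, 0, -0.4], "hand": 0.75}, {"translation": [0.001, 0, 0.0695], "twist": [0, 0, -0.4], "hand": 0.75}, {"translation": [0.001, 0, 0.0695], "twist": [0, 0, -0.4], "hand": 0.3}, {"translation": [0.001, 0, 0.0695], "twist": [0, 0, -0.4], "hand": 0.3}, {"translation": [0.001, 0, 0.0695], "twist": [0, 0, -0.4], "hand": 0.3}, {"translation": [0.001, 0, 0.0695], "twist": [0, 0, -0.4], "hand": 0.3}, {"translation": [0.001, 0, 0.0695], "twist": [0, 0, -0.4], "hand": 0.3}], squeeze=40)

```text
time_s: 12.98
ee_pos: [550.4, 224.0, 31.8]
ee_rot: [179.9, -0.1, 134.5]
force: [-0.9, 0.0, 6.8]
grip_width: 43.0
```

```bash
python3 - <<'E'
from h import *
d=grab("wrist","n_w"); s=bot.state(); print(s["time_s"],s["ee_pos"],s["ee_rot"],s["grip_width"],s["force"])
E
```

```text
13.0333 [550.41963758 223.98235191  31.8204983 ] [ 1.79874469e+02 -1.14331097e-01  1.34455978e+02] 42.925189551112936 [-1.04158702 -0.31417269  6.72817886]
```

View pics/n_w.png

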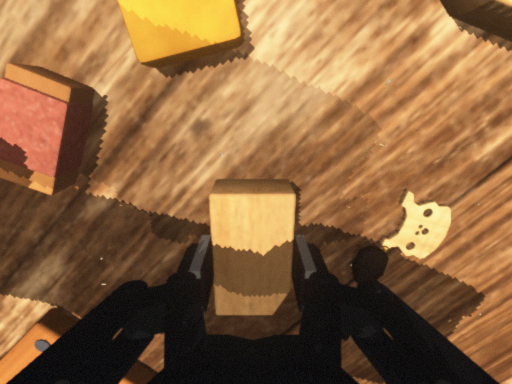

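```bash
python3 - <<'E'
from h import *
d=load("n_w"); crop(d,180,150,330,330,4,"n_c")
p,R=pose()
for q in [(212,194),(295,194),(217,315),(275,315)]:
    X=onz(d,*q,28); print(q,X.round(1),R.inv().apply(X-p).round(1))
go([567,48,110],[180,0,88.6])
E
```

```text
(212, 194) [510.3 237.7  28. ] [ 37.9 -19.1   3.9]
(295, 194) [539.7 266.5  28. ] [37.9 22.2  3.9]
(217, 315) [562.3 183.8  28. ] [-37.1 -19.7   3.7]
(275, 315) [586.6 207.4  28. ] [-37.1  14.2   3.8]
trans m [-0.1371, -0.1112, -0.0787] twist [0.07, -0.16, 45.86]
```

View pics/n_c.png

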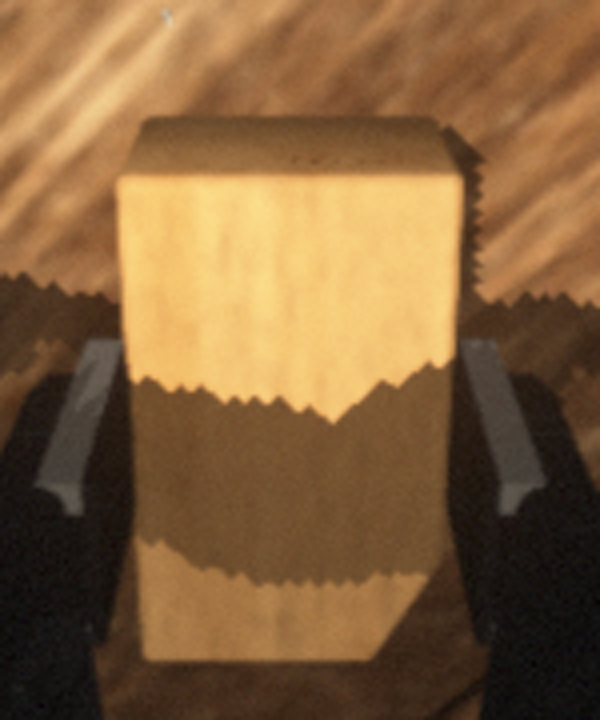

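send_rows(rows=[{"translation": [0, 0, -0.04], "twist": [0, 0, 0], "hand": 0.3}, {"translation": [-0.01, -0.008, -0.078], "twist": [0, 0, 5], "hand": 0.3}, {"translation": [-0.035, -0.03, -0.078], "twist": [0, 0, 12], "hand": 0.3}, {"translation": [-0.06, -0.05, -0.078], "twist": [0, 0, 19], "hand": 0.3}, {"translation": [-0.085, -0.07, -0.078], "twist": [0, 0, 26], "hand": 0.3}, {"translation": [-0.11, -0.09, -0.078], "twist": [0, 0, 33], "hand": 0.3}, {"translation": [-0.13, -0.105, -0.078], "twist": [0, 0, 40], "hand": 0.3}, {"translation": [-0.137, -0.111, -0.078], "twist": [0, 0, 45.9], "hand": 0.3}, {"translation": [-0.137, -0.111, -0.078], "twist": [0, 0, 45.9], "hand": 0.3}, {"translation": [-0.137, -0.111, -0.078], "twist": [0, 0, 45.9], "hand": 0.3}])

```text
time_s: 13.87
ee_pos: [566.4, 48.2, 108.2]
ee_rot: [-179.9, -0.1, 88.7]
force: [0.6, -0.1, -0.4]
grip_width: 42.8
```

```bash
python3 - <<'E'
from h import *
d=grab("wrist","o_w"); s=bot.state(); print(s["time_s"],s["ee_pos"],s["ee_rot"],s["grip_width"],s["force"])
go([565.5,48.5,50],[180,0,88.6])
E
```

```text
13.9167 [566.31691922  49.27992763 108.08522607] [-1.79885599e+02 -1.44983858e-01  8.88500633e+01] 42.898988414647285 [-0.22863587  0.40438886 -0.28855822]
trans m [-0.0009, -0.0007, 0.0581] twist [-0.11, -0.14, 0.25]
```

View pics/o_w.png

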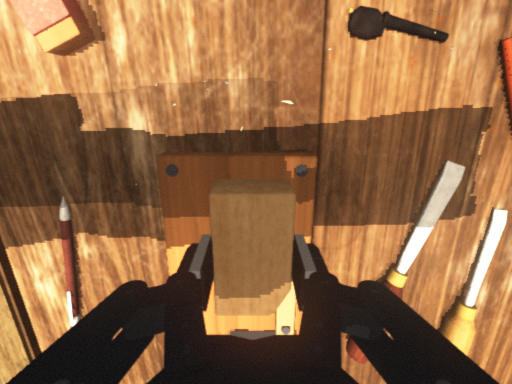

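send_rows(rows=[{"translation": [0, -0.001, 0.03], "twist": [0, 0, 0.2], "hand": 0.3}, {"translation": [0, -0.001, 0.05], "twist": [0, 0, 0.2], "hand": 0.3}, {"translation": [0, -0.001, 0.056], "twist": [0, 0, 0.2], "hand": 0.3}, {"translation": [0, -0.001, 0.059], "twist": [0, 0, 0.2], "hand": 0.3}, {"translation": [0, -0.001, 0.059], "twist": [0, 0, 0.2], "hand": 0.3}])

```text
time_s: 14.33
ee_pos: [564.7, 49.9, 49.8]
ee_rot: [-179.8, -0.2, 88.6]
force: [0.4, -0.4, 0.1]
grip_width: 42.8
```

```bash
python3 - <<'E'
from h import *
s=bot.state(); print(s["time_s"],s["ee_pos"],s["ee_rot"],s["grip_width"],s["force"])
go([564.7,0,50],[180,0,88.6])
go([563.4,-50,50],[180,0,88.6])
E
```

```text
14.3333 [564.72386505  49.86184536  49.7601694 ] [-1.79787063e+02 -1.61063056e-01  8.86298040e+01] 42.75663832895087 [ 0.36237232 -0.38556036  0.11746011]
trans m [-0.0498, 0.0012, -0.0004] twist [-0.21, -0.16, 0.03]
trans m [-0.0999, 0.0011, -0.0005] twist [-0.21, -0.16, 0.03]
```

send_rows(rows=[{"translation": [-0.004, 0.001, 0.001], "twist": [0, 0, 0], "hand": 0.3}, {"translation": [-0.012, 0.001, 0.001], "twist": [0, 0, 0], "hand": 0.3}, {"translation": [-0.02, 0.001, 0.001], "twist": [0, 0, 0], "hand": 0.3}, {"translation": [-0.028, 0.001, 0.001], "twist": [0, 0, 0], "hand": 0.3}, {"translation": [-0.036, 0.001, 0.001], "twist": [0, 0, 0], "hand": 0.3}, {"translation": [-0.036, 0.001, 0.001], "twist": [0, 0, 0], "hand": 0.3}])

```text
time_s: 14.83
ee_pos: [565.7, 16.0, 49.7]
ee_rot: [-179.9, -0.4, 88.7]
force: [-5.1, 8.9, 11.2]
grip_width: 42.7
```

```bash
python3 - <<'E'
from h import *
d=grab("wrist","p_w");s=bot.state(); print(s["time_s"],s["ee_pos"],s["ee_rot"],s["grip_width"],s["force"])
go([563.4,-50,50],[180,0,88.6])
E
```

```text
14.8833 [565.73329524  15.97865902  49.67431314] [-179.91297212   -0.33290347   88.69544042] 42.89214587023202 [-5.16671918  8.40719571 11.99096468]
trans m [-0.066, -0.0008, -0.0007] twist [-0.09, -0.33, 0.1]
```

View pics/p_w.png

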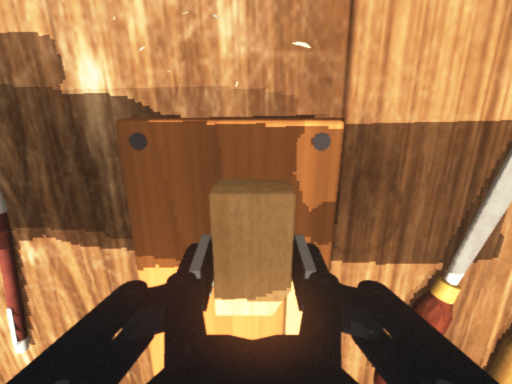

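send_rows(rows=[{"translation": [-0.008, -0.0005, -0.0005], "twist": [0, 0, 0], "hand": 0.3}, {"translation": [-0.016, -0.0005, -0.0005], "twist": [0, 0, 0], "hand": 0.3}, {"translation": [-0.024, -0.0005, -0.0005], "twist": [0, 0, 0], "hand": 0.3}, {"translation": [-0.032, -0.0005, -0.0005], "twist": [0, 0, 0], "hand": 0.3}, {"translation": [-0.04, -0.0005, -0.0005], "twist": [0, 0, 0], "hand": 0.3}, {"translation": [-0.046, -0.0005, -0.0005], "twist": [0, 0, 0], "hand": 0.3}, {"translation": [-0.052, -0.0005, -0.0005], "twist": [0, 0, 0], "hand": 0.3}])

```text
time_s: 15.47
ee_pos: [564.4, -36.1, 49.8]
ee_rot: [-180.0, -0.3, 88.7]
force: [-0.9, 8.3, 6.3]
grip_width: 43.0
```

```bash
python3 - <<'E'
from h import *
s=bot.state(); print(s["time_s"],s["ee_pos"],s["ee_rot"],s["grip_width"],s["force"])
go([564,-50,50],[180,0,88.6])
E
```

```text
15.4667 [564.43752526 -36.14601559  49.75538821] [-179.97305071   -0.31590409   88.703172  ] 43.00306074829279 [-0.94447924  8.31387095  6.31362031]
trans m [-0.0139, -0.0001, -0.0003] twist [-0.03, -0.32, 0.1]
```

send_rows(rows=[{"translation": [-0.005, 0, 0], "twist": [0, 0, 0], "hand": 0.3}, {"translation": [-0.009, 0, 0], "twist": [0, 0, 0], "hand": 0.3}, {"translation": [-0.012, 0, 0], "twist": [0, 0, 0], "hand": 0.3}, {"translation": [-0.014, 0, 0], "twist": [0, 0, 0], "hand": 0.3}, {"translation": [-0.0155, 0, 0], "twist": [0, 0, 0], "hand": 0.3}, {"translation": [-0.0155, 0, 0], "twist": [0, 0, 0], "hand": 0.3}])

```text
time_s: 15.97
ee_pos: [564.1, -50.3, 49.8]
ee_rot: [-180.0, -0.4, 88.7]
force: [-1.8, 11.6, 7.2]
grip_width: 42.8
```

```bash
python3 - <<'E'
from h import *
s=bot.state(); print(s["time_s"],s["ee_pos"],s["ee_rot"],s["grip_width"],s["force"])
E
```

```text
15.9667 [564.12056883 -50.25638177  49.76327425] [-179.96409739   -0.39219837   88.74155983] 42.790783152745654 [-1.75250833 11.57936976  7.15586733]
```

send_rows(rows=[{"translation": [-0.0015, 0, 0], "twist": [0, 0, 0], "hand": 0.3}, {"translation": [-0.0025, 0, 0], "twist": [0, 0, 0], "hand": 0.3}, {"translation": [-0.0025, 0, 0], "twist": [0, 0, 0], "hand": 0.3}])

```text
time_s: 16.22
ee_pos: [564.1, -50.4, 49.8]
ee_rot: [-179.9, -0.5, 88.8]
force: [-2.9, 18.0, 8.4]
grip_width: 43.2
```

```bash
python3 - <<'E'
from h import *
d=grab("wrist","q_w");s=bot.state(); print(s["time_s"],s["ee_pos"],s["ee_rot"],s["grip_width"],s["force"])
crop(d,130,150,380,330,3,"q_c")
E
```

```text
16.2667 [564.11462596 -50.36070901  49.78437882] [-179.94555372   -0.52850359   88.83830463] 42.83767762654751 [-2.25993901 19.46094627  8.82321658]
```

View pics/q_c.png

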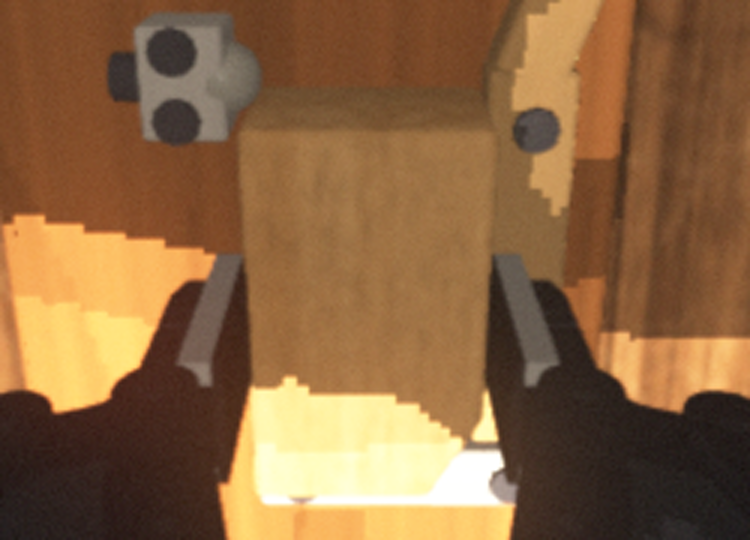

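send_rows(rows=[{"translation": [0, 0, 0], "twist": [0, 0, 0], "hand": 0.7}, {"translation": [0, 0, 0], "twist": [0, 0, 0], "hand": 0.7}, {"translation": [0, 0, 0], "twist": [0, 0, 0], "hand": 0.7}, {"translation": [0, 0, 0], "twist": [0, 0, 0], "hand": 0.7}, {"translation": [0, 0, -0.03], "twist": [0, 0, 0], "hand": 0.7}, {"translation": [0, 0, -0.07], "twist": [0, 0, 0], "hand": 0.7}, {"translation": [0, 0, -0.11], "twist": [0, 0, 0], "hand": 0.7}, {"translation": [0, 0, -0.15], "twist": [0, 0, 0], "hand": 0.7}, {"translation": [0, 0, -0.18], "twist": [0, 0, 0], "hand": 0.7}, {"translation": [0, 0, -0.18], "twist": [0, 0, 0], "hand": 0.7}])

```text
time_s: 17.1
ee_pos: [565.8, -59.0, 235.2]
ee_rot: [179.6, -0.1, 88.4]
force: [0.8, -0.3, 0.2]
grip_width: 60.1
```

```bash
python3 - <<'E'
from h import *
d=grab("wrist","r_w");s=bot.state(); print(s["time_s"],s["ee_pos"],s["ee_rot"],s["grip_width"],s["force"])
crop(d,180,90,330,220,5,"r_c")
E
```

```text
17.15 [564.78773855 -58.7202346  231.86197462] [ 1.79757166e+02 -1.27438672e-01  8.83702422e+01] 59.33872993798592 [-0.44718577  0.2833578  -1.03077491]
```

View pics/r_c.png

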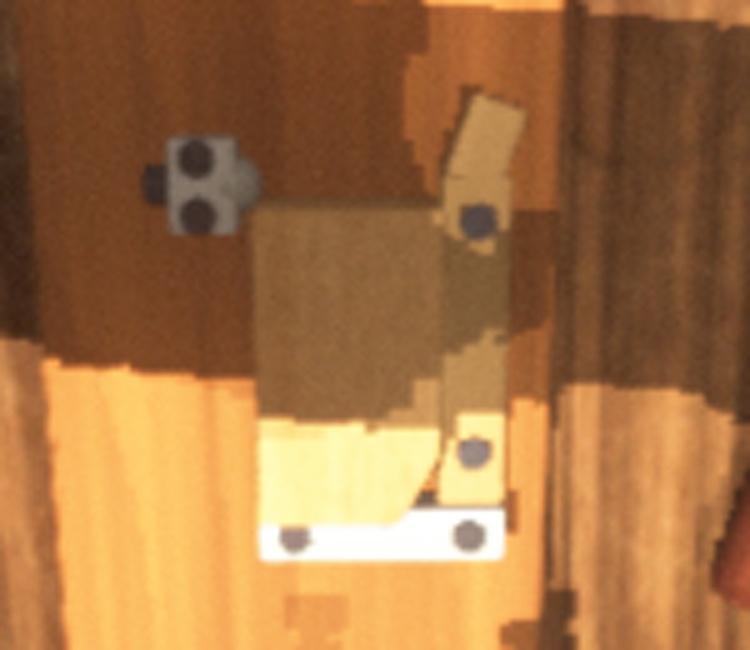

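```bash
python3 - <<'E'
from h import *
d=load("r_w")
b=lambda x,y:(180+(x+.5)/5-.5,90+(y+.5)/5-.5)
A=onz(d,*b(253,207),46);B=onz(d,*b(440,207),46);C=onz(d,*b(259,524),46);F=onz(d,*b(443,180),30);S=onz(d,*b(503,508),33)
print(A,B,C,F,S, (B+C)/2)
s=bot.state();print(s["ee_pos"])
go([558,-372,220],[180,-28,88.3]); go([558,-311,73],[180,-28,88.3])
E
```

```text
[544.15512616 -10.61934266  46.        ] [586.07459662 -11.85709601  46.        ] [541.52605681 -85.97055831  46.        ] [587.79684906  -7.52699491  30.        ] [601.86456028 -88.22243192  33.        ] [563.80032671 -48.91382716  46.        ]
[564.78773855 -58.7202346  231.86197462]
trans m [-0.3134, 0.0021, 0.0112] twist [0.22, 27.87, 0.13]
trans m [-0.2527, -0.0003, 0.1583] twist [0.22, 27.87, 0.13]
```

```bash
python3 - <<'E'
from h import *
go([564,-120,270],[180,-5,88.3])
go([561,-280,270],[180,-28,88.3])
go([558,-375,200],[180,-28,88.3])
E
```

```text
trans m [-0.0612, 0.0011, -0.0383] twist [0.24, 4.87, 0.08]
trans m [-0.2212, 0.0027, -0.0386] twist [0.22, 27.87, 0.13]
trans m [-0.3164, 0.0021, 0.0312] twist [0.22, 27.87, 0.13]
```

send_rows(rows=[{"translation": [-0.03, 0.001, -0.022], "twist": [0.1, 3, 0], "hand": 0.7}, {"translation": [-0.061, 0.001, -0.038], "twist": [0.2, 5, 0], "hand": 0.65}, {"translation": [-0.1, 0.001, -0.038], "twist": [0.2, 10, 0.1], "hand": 0.6}, {"translation": [-0.14, 0.002, -0.038], "twist": [0.2, 15, 0.1], "hand": 0.6}, {"translation": [-0.18, 0.002, -0.038], "twist": [0.2, 21, 0.1], "hand": 0.6}, {"translation": [-0.221, 0.003, -0.038], "twist": [0.2, 27.9, 0.1], "hand": 0.6}, {"translation": [-0.252, 0.002, -0.015], "twist": [0.2, 27.9, 0.1], "hand": 0.6}, {"translation": [-0.284, 0.002, 0.008], "twist": [0.2, 27.9, 0.1], "hand": 0.6}, {"translation": [-0.316, 0.002, 0.031], "twist": [0.2, 27.9, 0.1], "hand": 0.6}, {"translation": [-0.316, 0.002, 0.031], "twist": [0.2, 27.9, 0.1], "hand": 0.6}, {"translation": [-0.316, 0.002, 0.031], "twist": [0.2, 27.9, 0.1], "hand": 0.6}])

```text
time_s: 18.07
ee_pos: [554.1, -375.7, 192.2]
ee_rot: [-179.2, -28.1, 87.7]
force: [0.7, 0.2, 1.1]
grip_width: 51.1
```

```bash
python3 - <<'E'
from h import *
d=grab("wrist","s_w");s=bot.state(); print(s["time_s"],s["ee_pos"],s["ee_rot"],s["grip_width"],s["force"])
go([558.2,-308.5,67.5],[180,-28,88.3])
E
```

```text
18.1167 [ 555.43806659 -374.32635145  194.53473013] [-179.43951986  -28.1003759    87.99094038] 50.94687267179279 [-0.07515965  0.49532645  0.94581371]
trans m [-0.0017, 0.0019, 0.1431] twist [-0.42, -0.1, -0.27]
```

View pics/s_w.png

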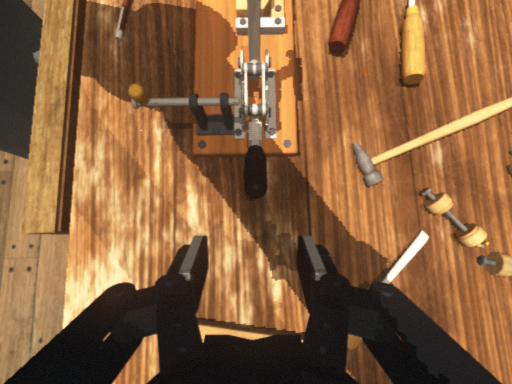

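send_rows(rows=[{"translation": [-0.001, 0.001, 0.04], "twist": [-0.4, 0, -0.3], "hand": 0.6}, {"translation": [-0.002, 0.002, 0.08], "twist": [-0.4, 0, -0.3], "hand": 0.6}, {"translation": [-0.002, 0.002, 0.12], "twist": [-0.4, 0, -0.3], "hand": 0.6}, {"translation": [-0.002, 0.002, 0.143], "twist": [-0.4, 0, -0.3], "hand": 0.6}, {"translation": [-0.002, 0.002, 0.143], "twist": [-0.4, 0, -0.3], "hand": 0.6}, {"translation": [-0.002, 0.002, 0.143], "twist": [-0.4, 0, -0.3], "hand": 0}, {"translation": [-0.002, 0.002, 0.143], "twist": [-0.4, 0, -0.3], "hand": 0}, {"translation": [-0.002, 0.002, 0.143], "twist": [-0.4, 0, -0.3], "hand": 0}, {"translation": [-0.002, 0.002, 0.143], "twist": [-0.4, 0, -0.3], "hand": 0}, {"translation": [-0.002, 0.002, 0.143], "twist": [-0.4, 0, -0.3], "hand": 0}], squeeze=35)

```text
time_s: 18.95
ee_pos: [558.2, -310.7, 71.3]
ee_rot: [179.8, -27.9, 88.4]
force: [-7.0, 1.6, -0.6]
grip_width: 20.9
```

```bash
python3 - <<'E'
from arc import *
s=bot.state(); print(s["time_s"],s["ee_rot"],s["grip_width"],s["force"])
arc([-7,-14,-21,-28,-35,-42,-49,-56,-63,-70,-76,-82,-86,-89],[-2,-4,-6,-8,-10,-12,-14,-16,-18,-20,-22,-24,-26,-28])
E
```

```text
18.95 [179.84882456 -27.91569362  88.40652712] 20.855560356318826 [-7.04375797  1.61247943 -0.55596481]
r 94.90608222550158 a0 162.81367728170423 tcp [ 558.21546992 -310.73259194   71.27558082]
-7 [0.009, 0.0, -0.008] [-0.0, -2.0, -0.0]
-14 [0.018, 0.0, -0.014] [-0.0, -4.0, -0.0]
-21 [0.028, -0.0, -0.02] [-0.0, -6.0, -0.0]
-28 [0.039, -0.0, -0.024] [-0.0, -8.0, -0.0]
-35 [0.05, -0.0, -0.026] [-0.0, -10.0, -0.0]
-42 [0.062, -0.0, -0.028] [-0.0, -12.0, -0.1]
-49 [0.073, -0.0, -0.027] [-0.0, -14.0, -0.1]
-56 [0.085, -0.0, -0.026] [-0.0, -16.0, -0.1]
-63 [0.096, -0.0, -0.023] [-0.1, -18.0, -0.1]
-70 [0.107, -0.0, -0.019] [-0.1, -20.0, -0.1]
-76 [0.115, -0.0, -0.014] [-0.1, -22.0, -0.1]
-82 [0.123, -0.0, -0.009] [-0.1, -24.0, -0.1]
-86 [0.129, -0.0, -0.004] [-0.1, -26.0, -0.1]
-89 [0.132, -0.0, -0.001] [-0.1, -28.0, -0.1]
```

send_rows(rows=[{"translation": [0.009, 0, -0.008], "twist": [0, -2, 0], "hand": 0}, {"translation": [0.018, 0, -0.014], "twist": [0, -4, 0], "hand": 0}, {"translation": [0.028, 0, -0.02], "twist": [0, -6, 0], "hand": 0}, {"translation": [0.039, 0, -0.024], "twist": [0, -8, 0], "hand": 0}, {"translation": [0.05, 0, -0.026], "twist": [0, -10, 0], "hand": 0}, {"translation": [0.062, 0, -0.028], "twist": [0, -12, 0], "hand": 0}, {"translation": [0.073, 0, -0.027], "twist": [0, -14, 0], "hand": 0}, {"translation": [0.085, 0, -0.026], "twist": [0, -16, 0], "hand": 0}, {"translation": [0.096, 0, -0.023], "twist": [0, -18, 0], "hand": 0}])

```text
time_s: 19.7
ee_pos: [559.9, -237.3, 136.6]
ee_rot: [179.8, -9.8, 88.3]
force: [-6.2, -4.7, -6.2]
grip_width: 20.5
```

```bash
python3 - <<'E'
from arc import *
d=grab("wrist","t_w")
s=bot.state(); print(s["time_s"],s["ee_rot"],s["grip_width"],s["force"])
arc([-5,-10,-15,-18,-21,-23,-25,-27,-29],[-1,-2,-4,-5,-6,-7,-8,-9,-10])
E
```

```text
19.75 [179.90408696  -9.77974526  88.48530501] 20.863939868159093 [-14.67279919  -0.29102648   9.07271374]
r 94.97420127749454 a0 97.84326597222693 tcp [ 560.30954847 -233.62101449  137.11479146]
-5 [0.008, -0.0, 0.001] [-0.0, -1.0, -0.0]
-10 [0.016, -0.0, 0.002] [-0.0, -2.0, -0.0]
-15 [0.024, -0.0, 0.004] [-0.0, -4.0, -0.0]
-18 [0.029, -0.0, 0.006] [-0.0, -5.0, -0.0]
-21 [0.034, -0.0, 0.007] [-0.0, -6.0, -0.0]
-23 [0.037, -0.0, 0.009] [-0.0, -7.0, -0.0]
-25 [0.04, -0.0, 0.01] [-0.0, -8.0, -0.0]
-27 [0.042, -0.0, 0.012] [-0.0, -9.0, -0.0]
-29 [0.045, -0.0, 0.013] [-0.0, -10.0, -0.0]
```

View pics/t_w.png

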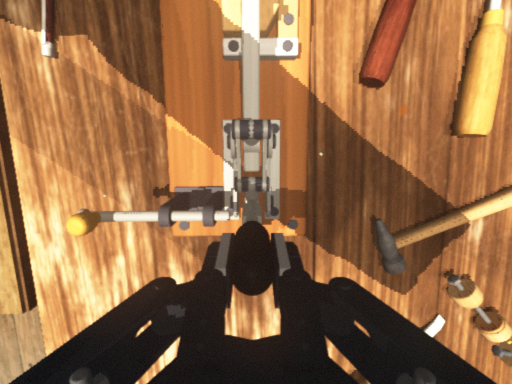

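send_rows(rows=[{"translation": [0.008, -0.001, 0.001], "twist": [0, -1, 0], "hand": 0}, {"translation": [0.016, -0.001, 0.002], "twist": [0, -2, 0], "hand": 0}, {"translation": [0.024, -0.001, 0.004], "twist": [0, -4, 0], "hand": 0}, {"translation": [0.029, -0.001, 0.006], "twist": [0, -5, 0], "hand": 0}, {"translation": [0.034, -0.001, 0.007], "twist": [0, -6, 0], "hand": 0}, {"translation": [0.037, -0.001, 0.009], "twist": [0, -7, 0], "hand": 0}, {"translation": [0.037, -0.001, 0.009], "twist": [0, -7, 0], "hand": 0}])

```text
time_s: 20.33
ee_pos: [560.9, -197.6, 134.6]
ee_rot: [179.8, -2.9, 88.4]
force: [-6.0, 1.5, 3.4]
grip_width: 20.7
```

```bash
python3 - <<'E'
from arc import *
d=grab("wrist","u_w")
s=bot.state(); print(s["time_s"],s["ee_rot"],s["grip_width"],s["force"])
arc([-1,-2,-3],[0,0,0])
E
```

```text
20.3833 [179.79639084  -2.98124281  88.33710925] 20.555008898047024 [-6.96955213  1.05905239  3.96047404]
r 94.46600496024504 a0 75.86059182339358 tcp [ 560.89166365 -197.81988478  134.60680369]
-1 [0.002, -0.0, 0.0] [0.0, 0.0, 0.0]
-2 [0.003, -0.0, 0.001] [0.0, 0.0, 0.0]
-3 [0.005, -0.0, 0.002] [0.0, 0.0, 0.0]
```

View pics/u_w.png

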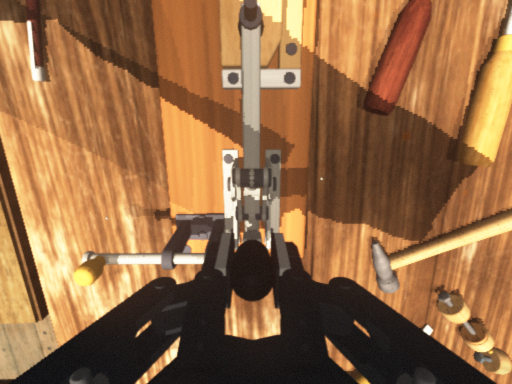

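send_rows(rows=[{"translation": [0.002, 0, 0], "twist": [0, 0, 0], "hand": 0}, {"translation": [0.004, 0, 0.001], "twist": [0, 0, 0], "hand": 0}, {"translation": [0.004, 0, 0.001], "twist": [0, 0, 0], "hand": 0}])

```text
time_s: 20.63
ee_pos: [560.9, -194.8, 133.8]
ee_rot: [179.8, -2.9, 88.3]
force: [-5.6, -1.2, 3.2]
grip_width: 20.9
```

```bash
python3 - <<'E'
from arc import *
s=bot.state(); print(s["time_s"],s["ee_rot"],s["grip_width"],s["force"])
arc([-1,-2,-3],[0,0,0])
E
```

```text
20.6333 [179.78417648  -2.94780616  88.27511132] 20.888778713483333 [-5.57492629 -1.20966019  3.2188466 ]
r 94.48974523206932 a0 73.95720192084275 tcp [ 560.93409482 -194.78467881  133.8125533 ]
-1 [0.002, -0.0, 0.001] [0.0, 0.0, 0.0]
-2 [0.003, -0.0, 0.001] [0.0, 0.0, 0.0]
-3 [0.005, -0.0, 0.002] [0.0, 0.0, 0.0]
```

send_rows(rows=[{"translation": [0.002, 0, 0.001], "twist": [0, 0, 0], "hand": 0}, {"translation": [0.004, 0, 0.001], "twist": [0, 0, 0], "hand": 0}, {"translation": [0.004, 0, 0.001], "twist": [0, 0, 0], "hand": 0}])

```text
time_s: 20.88
ee_pos: [560.9, -193.1, 133.3]
ee_rot: [179.7, -2.8, 88.2]
force: [-5.1, -7.6, 2.2]
grip_width: 20.9
```

```bash
python3 - <<'E'
from arc import *
s=bot.state(); print(s["time_s"],s["ee_rot"],s["grip_width"],s["force"])
arc([-1,-2,-3],[0,0,0])
d=grab("wrist","v_w")
E
```

```text
20.8833 [179.73111658  -2.77640151  88.17655339] 20.870272665084453 [-5.09847123 -7.58337957  2.15531522]
r 94.47665320661531 a0 72.87173992717364 tcp [ 560.93910815 -193.0789907   133.28878193]
-1 [0.002, -0.0, 0.001] [0.0, 0.0, 0.0]
-2 [0.003, -0.0, 0.001] [0.0, 0.0, 0.0]
-3 [0.005, -0.0, 0.002] [0.0, 0.0, 0.0]
```

View pics/v_w.png

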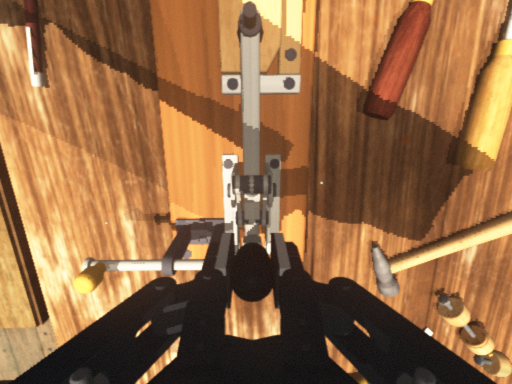

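send_rows(rows=[{"translation": [0.002, 0, 0.001], "twist": [0, 0, 0], "hand": 0}, {"translation": [0.003, 0, 0.001], "twist": [0, 0, 0], "hand": 0}, {"translation": [0.003, 0, 0.001], "twist": [0, 0, 0], "hand": 0}])

```text
time_s: 21.18
ee_pos: [561.0, -193.0, 133.2]
ee_rot: [179.6, -2.6, 88.0]
force: [-5.5, -15.9, 5.2]
grip_width: 20.5
```

send_rows(rows=[{"translation": [0, 0, 0], "twist": [0, 0, 0], "hand": 0.5}, {"translation": [0, 0, 0], "twist": [0, 0, 0], "hand": 0.5}, {"translation": [0, 0, 0], "twist": [0, 0, 0], "hand": 0.5}, {"translation": [0, 0, 0], "twist": [0, 0, 0], "hand": 0.5}, {"translation": [0, 0, -0.03], "twist": [0, 0, 0], "hand": 0.5}, {"translation": [0, 0, -0.07], "twist": [0, 0, 0], "hand": 0.6}, {"translation": [0, 0, -0.095], "twist": [0, 0, 0], "hand": 0.6}, {"translation": [0, 0, -0.095], "twist": [0, 0, 0], "hand": 0.6}])

```text
time_s: 21.85
ee_pos: [563.4, -191.9, 231.1]
ee_rot: [179.3, -2.9, 88.4]
force: [0.4, -0.2, 0.8]
grip_width: 51.3
```

```bash
python3 - <<'E'
from h import *
d=grab("wrist","w_w");s=bot.state(); print(s["time_s"],s["ee_pos"],s["ee_rot"],s["grip_width"],s["force"])
crop(d,130,0,330,240,2.5,"w_c")
print(proj(d,[561,-192.5,150]))
go([446,-223,215],[180,0,-1.4])
E
```

```text
21.9 [ 562.60014494 -191.23938401  228.21336794] [179.51673932  -2.9679549   88.42793743] 51.121492947799425 [-0.20360045  0.29422511 -1.27972074]
[247.9506557  212.16477669]
trans m [-0.0356, -0.1158, 0.0104] twist [-1.95, -2.71, 89.79]
```

View pics/w_c.png

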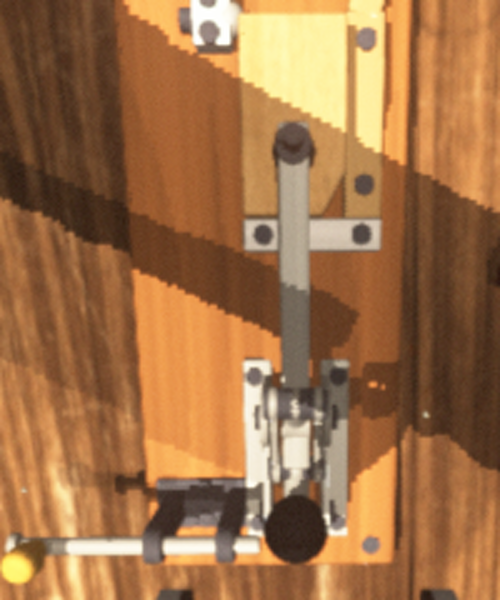

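send_rows(rows=[{"translation": [-0.01, -0.03, 0.003], "twist": [-2, -2.7, 89.8], "hand": 0.6}, {"translation": [-0.02, -0.06, 0.006], "twist": [-2, -2.7, 89.8], "hand": 0.5}, {"translation": [-0.03, -0.09, 0.01], "twist": [-2, -2.7, 89.8], "hand": 0.5}, {"translation": [-0.0356, -0.116, 0.01], "twist": [-2, -2.7, 89.8], "hand": 0.5}, {"translation": [-0.0356, -0.116, 0.01], "twist": [-2, -2.7, 89.8], "hand": 0.5}, {"translation": [-0.0356, -0.116, 0.01], "twist": [-2, -2.7, 89.8], "hand": 0.5}, {"translation": [-0.0356, -0.116, 0.01], "twist": [-2, -2.7, 89.8], "hand": 0.5}, {"translation": [-0.0356, -0.116, 0.01], "twist": [-2, -2.7, 89.8], "hand": 0.5}, {"translation": [-0.0356, -0.116, 0.01], "twist": [-2, -2.7, 89.8], "hand": 0.5}, {"translation": [-0.0356, -0.116, 0.01], "twist": [-2, -2.7, 89.8], "hand": 0.5}, {"translation": [-0.0356, -0.116, 0.01], "twist": [-2, -2.7, 89.8], "hand": 0.5}, {"translation": [-0.0356, -0.116, 0.01], "twist": [-2, -2.7, 89.8], "hand": 0.5}])

```text
time_s: 22.9
ee_pos: [443.9, -221.9, 211.9]
ee_rot: [-179.9, 0.2, 2.2]
force: [0.5, 0.4, 0.2]
grip_width: 42.8
```

```bash
python3 - <<'E'
from h import *
go([447,-223,215],[180,0,-1.4])
E
```

```text
trans m [0.003, 0.0012, -0.0031] twist [-0.12, 0.24, 3.59]
```

send_rows(rows=[{"translation": [0.003, 0.001, 0], "twist": [0, 0.2, 3.6], "hand": 0.5}, {"translation": [0.003, 0.001, 0], "twist": [0, 0.2, 3.6], "hand": 0.5}, {"translation": [0.003, 0.001, 0.04], "twist": [0, 0.2, 3.6], "hand": 0.5}, {"translation": [0.003, 0.001, 0.065], "twist": [0, 0.2, 3.6], "hand": 0.5}, {"translation": [0.003, 0.001, 0.065], "twist": [0, 0.2, 3.6], "hand": 0.5}])

```text
time_s: 23.32
ee_pos: [444.2, -221.8, 143.1]
ee_rot: [-179.8, 0.4, -0.9]
force: [0.4, 1.8, -0.2]
grip_width: 42.4
```

```bash
python3 - <<'E'
from h import *
d=grab("wrist","x_w");s=bot.state(); print(s["time_s"],s["ee_pos"],s["ee_rot"],s["grip_width"],s["force"])
crop(d,130,120,380,300,3,"x_c")
go([446.5,-223,105],[180,0,-1.4])
E
```

```text
23.3667 [ 445.32114196 -222.52676729  145.72214629] [-179.8566528     0.26985663   -0.97762518] 42.69583924532021 [-0.7201578  -0.53161654 -0.2149066 ]
trans m [0.0014, 0.0006, 0.0407] twist [-0.14, 0.27, 0.42]
```

View pics/x_c.png

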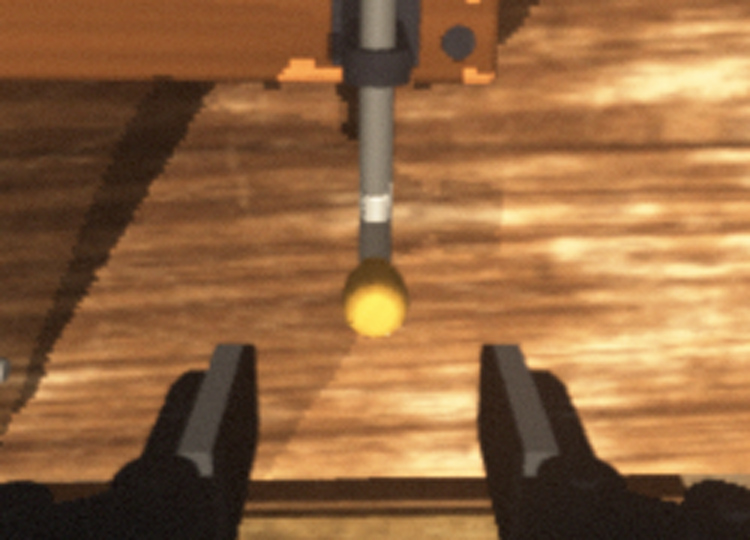

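send_rows(rows=[{"translation": [0.001, 0.0005, 0.03], "twist": [0, 0.3, 0.4], "hand": 0.5}, {"translation": [0.001, 0.0005, 0.0405], "twist": [0, 0.3, 0.4], "hand": 0.5}, {"translation": [0.001, 0.0005, 0.0405], "twist": [0, 0.3, 0.4], "hand": 0.5}, {"translation": [0.001, 0.0005, 0.0405], "twist": [0, 0.3, 0.4], "hand": 0}, {"translation": [0.001, 0.0005, 0.0405], "twist": [0, 0.3, 0.4], "hand": 0}, {"translation": [0.001, 0.0005, 0.0405], "twist": [0, 0.3, 0.4], "hand": 0}, {"translation": [0.001, 0.0005, 0.0405], "twist": [0, 0.3, 0.4], "hand": 0}, {"translation": [0.001, 0.0005, 0.0405], "twist": [0, 0.3, 0.4], "hand": 0}], squeeze=35)

```text
time_s: 24.03
ee_pos: [449.0, -223.5, 108.5]
ee_rot: [-179.9, -0.4, -1.5]
force: [-1.5, 2.5, 7.5]
grip_width: 11.9
```

send_rows(rows=[{"translation": [0.007, 0, 0], "twist": [0, 0, 0], "hand": 0}, {"translation": [0.014, 0, 0], "twist": [0, 0, 0], "hand": 0}, {"translation": [0.021, 0, 0], "twist": [0, 0, 0], "hand": 0}, {"translation": [0.025, 0, 0], "twist": [0, 0, 0], "hand": 0}, {"translation": [0.028, 0, 0], "twist": [0, 0, 0], "hand": 0}, {"translation": [0.028, 0, 0], "twist": [0, 0, 0], "hand": 0}])

```text
time_s: 24.53
ee_pos: [476.9, -224.2, 108.5]
ee_rot: [-179.9, -0.4, -1.4]
force: [-2.0, 3.0, 8.2]
grip_width: 12.7
```

```bash
python3 - <<'E'
from h import *
d=grab("wrist","y_w");s=bot.state(); print(s["time_s"],s["ee_pos"],s["ee_rot"],s["grip_width"],s["force"])
crop(d,130,100,380,300,3,"y_c")
E
```

```text
24.5833 [ 476.83747013 -224.1993177   108.51651567] [-179.86675855   -0.39378472   -1.45604073] 12.690070794913858 [-1.26887194  3.41647078  7.58759747]
```

View pics/y_c.png

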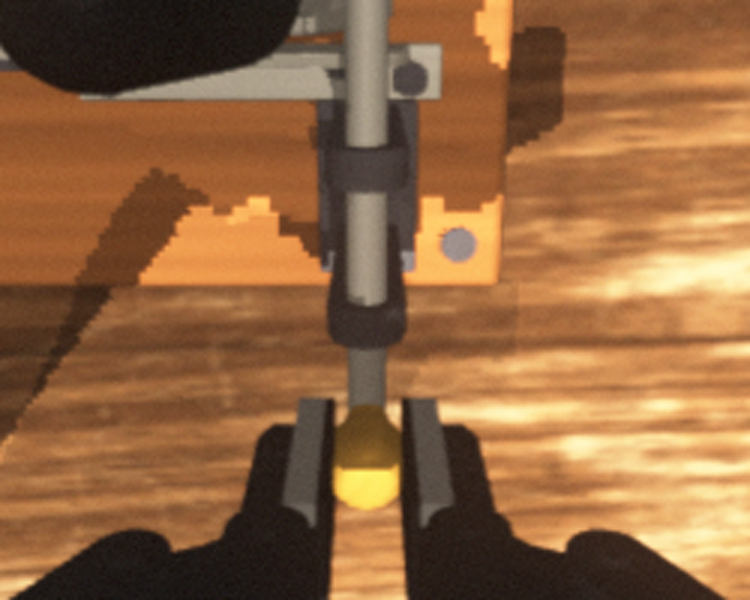

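send_rows(rows=[{"translation": [0.0015, 0, 0], "twist": [0, 0, 0], "hand": 0}, {"translation": [0.003, 0, 0], "twist": [0, 0, 0], "hand": 0}, {"translation": [0.004, 0, 0], "twist": [0, 0, 0], "hand": 0}, {"translation": [0.004, 0, 0], "twist": [0, 0, 0], "hand": 0}])

```text
time_s: 24.92
ee_pos: [477.1, -224.4, 107.9]
ee_rot: [-179.7, 0.0, -1.5]
force: [-19.4, 6.5, 21.6]
grip_width: 12.4
```

send_rows(rows=[{"translation": [-0.001, 0, 0], "twist": [0, 0, 0], "hand": 0.5}, {"translation": [-0.001, 0, 0], "twist": [0, 0, 0], "hand": 0.5}, {"translation": [-0.001, 0, 0], "twist": [0, 0, 0], "hand": 0.5}, {"translation": [-0.001, 0, 0], "twist": [0, 0, 0], "hand": 0.5}, {"translation": [-0.001, 0, -0.03], "twist": [0, 0, 0], "hand": 0.5}, {"translation": [-0.001, 0, -0.07], "twist": [0, 0, 0], "hand": 0.5}, {"translation": [-0.001, 0, -0.11], "twist": [0, 0, 0], "hand": 0.5}, {"translation": [-0.001, 0, -0.14], "twist": [0, 0, 0], "hand": 0.5}, {"translation": [-0.001, 0, -0.14], "twist": [0, 0, 0], "hand": 0.5}, {"translation": [-0.001, 0, -0.14], "twist": [0, 0, 0], "hand": 0.5}])

```text
time_s: 25.75
ee_pos: [479.3, -225.0, 249.1]
ee_rot: [-179.9, -0.5, -1.5]
force: [0.1, 0.4, 0.3]
grip_width: 42.8
```

```bash
python3 - <<'E'
from h import *
d=grab("wrist","z_w");s=bot.state(); print(s["time_s"],s["ee_pos"],s["grip_width"],s["force"])
crop(d,0,0,320,230,2.4,"z_c")
E
```

```text
25.8 [ 478.53963628 -224.61943736  247.58012598] 42.47896320311782 [-0.30462462  0.06227987 -0.46706043]
```

View pics/z_c.png

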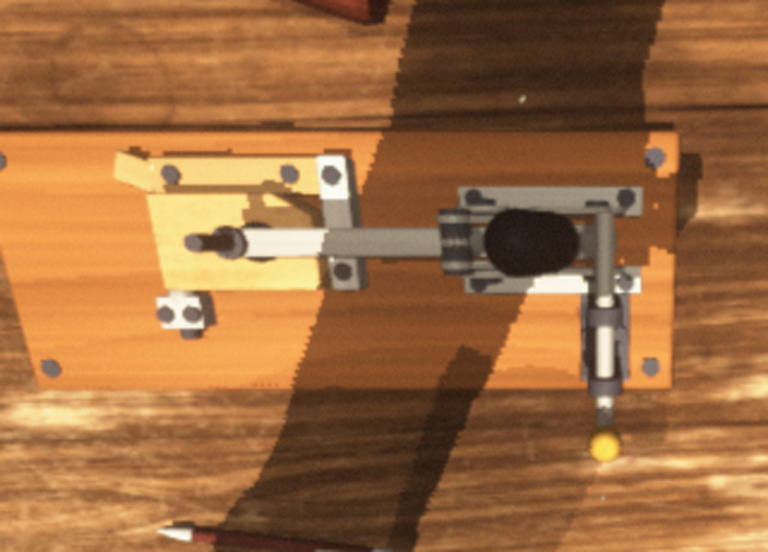

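```bash
python3 - <<'E'
from h import *
d=load("z_w");q=lambda x,y:((x+.5)/2.4-.5,(y+.5)/2.4-.5)
print("knob",onz(d,*q(604,447),105))
for n,p in [("+y far",(148,194)),("+y near",(165,289)),("-y near",(322,290))]: print(n,onz(d,*q(*p),46).round(1))
print("handle end", q(525,240),proj(d,[561,-195.5,139]))
E
```

```text
knob [ 476.73877676 -222.69995957  105.        ]
+y far [586.2 -14.1  46. ]
+y near [543.5 -12.   46. ]
-y near [541.1 -87.8  46. ]
handle end (218.45833333333334, 99.70833333333334) [215.01051119 100.47225749]
```

```bash
python3 - <<'E'
from rig import bot
print(bot.finish_job())
E
```

```text
the job is handed in; nothing more can be done
None
```

The block is clamped in the jig and the job is handed in at about 25.8 s of the 72 s. I drew the bolt about 25 mm, swung the handle back until the arm stood upright, and laid the right-most block on the board. I slid the block past the ball to the stop, shut the handle, and pushed the bolt home.

**Last checks:**
- **Block:** pushing it against the end stop raised the force to 19 N with no further movement. In the final picture its centre is about 1 mm from my estimate of the seat, with the ball sprung out behind its near corner.
- **Handle:** it came up against a hard stop, 16 N with no more movement. I judged its angle by that stop and by where the handle's end appears in the picture.
- **Bolt:** it travelled 28 mm and met a hard stop at 19 N. The knob was measured at x = 476.7 mm, against about 476.8 mm expected for fully home.
- **Robot:** the gripper was raised clear and its force reading was near zero.

**Not checked or not as described:**
- The pad's force on the block could not be measured. I only saw the arm lying down on the block.
- I did not measure the other items on the bench at the end. The gripper was never near enough to touch them.
- The block has one cut-off corner, though the task calls it plain. The two look-alikes show the same cut, so I put that corner at the fence and stop end, away from the ball.

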